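Dial the code on the coffee lockbox and slide it open

ROBOT

A 6-joint arm with a two-finger parallel gripper is mounted at the origin on a cart in front of the work surface, level with it; the furniture and walls round the work are solid. World frame = base frame: x ahead of the robot, y to its left, z up, the work surface at z = 0. Lengths are in mm, angles in degrees, forces in N, time in s.
With the tool pointing down it reaches from about 300 to 850 mm from the base axis. Payload 4.2 kg.
Tool frame: the origin (TCP) lies at the very end of the fingers, on their centre line; the grasp point (between the pads) lies 19 mm behind it; z points along the fingers, y is the direction in which the jaws open and shut (so a half turn about z gives the same grasp; the last joint's range is limited). The gripper opens to 91 mm and grips with 3 to 60 N. Pads are 32 mm wide; open, the fingers measure 118 mm over their backs; the gripper's body (76 mm by 178 mm) begins 60 mm behind the grasp point.
Start: joints at [-67.437, 18.312, 89.639, -0, 72.044, -1.146], TCP at [231.207, -526.485, 213.976] pointing down, gripper open.
Joint ranges: [-177.97, 177.97], [-48.28, 115.42], [12.27, 149.76], [-77.06, 257.06], [2.81, 150.46], [-146.56, 146.56]. Speed limits (degrees/s): [147.25, 147.25, 180, 180, 180, 180].

INTERFACE

Orientations are given as [roll, pitch, yaw] about the fixed x, y, z axes, in that order (R = Rz(yaw) Ry(pitch) Rx(roll)).
In Python, from workcell import telemetry, grab_frame, job gives the robot as it stands.
- The arm moves only by the tool drive_tool, never from a script. Its argument "moves" is a list of rows, each an object of numbers: "claw": the closure, from -1 (fully open) to 1 (shut); "dx", "dy", "dz": the shift along the tool's x, y, z in units of 20 mm (1.0 is 20 mm); "yaw": the turn about the tool's z in units of 0.15 rad (1.0 is 0.15 rad). In form: [{"claw": .., "dx": .., "dy": .., "dz": .., "yaw": ..}, ...]. A call has 1 to 5 rows; each row shifts and turns the pose as measured when the row begins, along the tool's axes as they then stand; what a row does not reach is not made up. A row lasts 1/8 s, in which the tool goes at most 62.5 mm and 10.7 degrees, less where a joint would pass 70% of its speed; a pose out of reach is approached as far as the arm can. A call with a number of a shift or a turn outside -1 to 1 is refused whole. A call with a gripper value outside its range is refused whole. The fingers move at their own pace and stop on an object; "grip_force" is the grip in N (left out, the last holds). Time passes only in rows, so rows that do not move let the fingers close. It gives the time, the measured TCP pose, the force and the opening at its end, in the units of the state.
- telemetry.state(): the state, without advancing time (a new reading comes with each control period).
- grab_frame(name): name is "scene" or "top"; returns a dict with "color" (384x512x3 uint8, blue, green, red), "vertical_fov" (degrees; the focal length in pixels is half the picture's height over the tangent of half this angle, whatever the lens; pixels are square), "cx", "cy" (the principal point, pixels), "pose" (4x4, takes a point from camera to world coordinates). Camera axes: x right, y down, z forward; pixel columns grow to the right and rows downward; lengths in mm; the calibration is good to about 2 mm. A picture is of the moment at which its call begins. There is no depth.
- job.job_done(): hands the job in, once; it reports no verdict.
The state is a dict: "time_s": time; "qpos": joint angles; "qvel": joint speeds; "effort": joint torques, N m; "ee_pos": TCP position; "ee_rot": TCP orientation; "force": force on the tool from outside, world axes, zero at the start; "torque": the same for the moment, N m; "gripper_width": finger opening in mm.
Only numpy, scipy, OpenCV 4.12 (cv2) and the standard library are available. Lean on these libraries where they do the work, as an engineer would, in place of code of your own. Each camera call takes 0.05 s, during which the arm holds its last target.

TASK

Open the coffee lockbox: working from left to right, roll its left thumbwheel to three pips, then the middle one to five, then the right one to two, each squarely between its index ridges and without turning its neighbours. Then slide the lid fully open to the left and let go, leaving the code showing and the mug, jug and cup undisturbed.

Things in the scene. Friction and masses are not known exactly. Their poses are not given: they have to be found in the camera images.
- lockbox: Wooden lockbox fixed on the worktop, 190 mm wide (y), 170 mm deep (x -106 to +64 mm), 135 mm high. Origin: at worktop height, 106 mm behind its front edge; x to its back, y to its left, z up. Its front is a metal panel sloping at 35 degrees: outward normal (-0.574, 0, 0.819), up the slope (0.819, 0, 0.574) in this frame. Three thumbwheels stick 13 mm out of it.
- wheel_left (a joint): Left thumbwheel: smooth white drum, 44 mm across, 22 mm wide, axle along box y at box (-54.8, 48, 55.6) mm. Six faces with 1 to 6 black pips, parted by dark lines. Rad: number k faces out along the panel's normal, between two dark index ridges, at (k-1)*pi/3 (plus whole turns; no stop). Grows as the outer rim rolls down the slope, towards the robot. Code: three pips, 2.094.
- wheel_middle (a joint): Middle thumbwheel (box y = 0), same shape and sense. Code: five pips, 4.189. The wheels have no detents; friction of about 0.022 N m (1 N at the rim) holds them where left. A flat fingertip pressed on the rim at its window point with about 8 N and drawn up to 10 mm each way along the slope rolls one with little slip; a light touch slips. Past that it loses the round rim.
- wheel_right (a joint): Right thumbwheel (box y = -48 mm), same shape and sense. Code: two pips, 1.047.
- left_window (a point): Outermost point of the left wheel's rim along the panel's normal, fixed to the box at (-67.4, 48, 73.6) mm: the shown number stands here. The lid overhangs the wheels (front edge at box x = -80, underside z = 135 mm), so a vertical tool cannot reach them; one tilted 35 degrees, along the panel's normal, has 25 mm from its axis to that edge when aimed here.
- middle_window (a point): The same for the middle wheel, at box (-67.4, 0, 73.6) mm.
- right_window (a point): The same for the right wheel, at box (-67.4, -48, 73.6) mm.
- left_three (a point): Centre of the three-pip face on the left wheel's rim; turns with it.
- middle_five (a point): Centre of the five-pip face on the middle wheel's rim; turns with it.
- right_two (a point): Centre of the two-pip face on the right wheel's rim; turns with it.
- lid (a joint): The sliding lid, 190 x 144 x 8 mm board on top of the box, in m: 0 shut, grows as it slides to the box's left (+y), 0.085 at the stop. Friction about 2 N. Bolts inside the wheels block it after about 1 mm unless every wheel is within about 12 degrees of its code.
- lid_knob (a point): Metal knob on the lid: grip section 22 mm in diameter and 14 mm high, this point at its middle, 28 mm above the lid's underside; its top is 8 mm above this point, the lid's upper face 20 mm below it. Moves with the lid.
- mug: Bystander: teal mug, 68 x 99 x 73 mm, standing loose to the right of the box. Origin under its centre.
- jug: Bystander: small brown jug, 62 x 90 x 93 mm, loose to the left of the box, lower than the lid. Origin under its centre.
- cup: Bystander: glass coffee cup, 45 x 77 x 51 mm, loose to the left near the box's front. Origin under its centre.

How it is judged (in metres and radians):
On the way, in this order (a step that is already met when the one before it is completed fails the run):
1. the left wheel shows three pips (face within 5.5 mm of its window), the middle and right wheels still as they were (within 5 mm at the rim) (distance between left_three and left_window below 0.0055 m and distance of each of middle_five, right_two from where it was at the start of the episode below 0.005 m), for 0.2 s.
2. the middle wheel shows five pips too, the left still three, the right wheel still as it was (distance between middle_five and middle_window below 0.0055 m and distance between left_three and left_window below 0.0055 m and distance of right_two from where it was at the start of the episode below 0.005 m), for 0.2 s.
3. all three wheels show the code (distance between right_two and right_window below 0.0055 m and distance between middle_five and middle_window below 0.0055 m and distance between left_three and left_window below 0.0055 m), for 0.2 s.
At the end, for the whole second after the job is handed in: The lid is slid at least 75 of its 85 mm to the left and at rest, and the three wheels show three, five and two pips, each face centre within 5.5 mm of its window point (all of step 3 and value of joint lid above 0.075 m and velocity of joint lid between -0.01 and 0.01 m/s); the robot touches nothing.
It fails at once if the mug, jug or cup is pushed more than 20 mm or tipped more than 0.3 rad (distance of any of mug, jug, cup from where it was at the start of the episode above 0.02 m or angle between any of mug, jug, cup's own z axis and vertical above 0.3 rad).
It also fails if it takes over 72 s, if anything falls off the work surface, if the arm or the gripper's body presses on something with over 40 N, if the wrist force passes 120 N, or if a joint passes its speed limit or range.

## Working session

There is one attempt and no reset: what is moved stays moved. The work goes in short steps, Python scripts to look and compute and a tool call to move; the robot and the scene stay as the last step left them, time stands still between calls to the robot, and variables do not carry over. Pictures are saved under pics/ and viewed, and the job is handed in when it is done.

Besides the shell and the picture viewer there is one more tool, called after ">>>" by a JSON object that holds its "fn" and its "kwargs", one argument or row to a line. drive_tool: Moves the arm, as the interface text tells. Its arguments: {"type":"object","properties":{"moves":{"type":"array"},"grip_force":{"type":"number"}},"required":["moves"]}

```bash
mkdir -p pics; ls; python3 - <<'E'
from workcell import telemetry, grab_frame, job
import cv2
print(telemetry.state())
for n in("scene","top"):
    f=grab_frame(n); cv2.imwrite(f"pics/{n}0.png",f["color"]); print(n,f["vertical_fov"],f["cx"],f["cy"],f["pose"])
    import pickle; pickle.dump(f,open(f"{n}0.pkl","wb"))
E
```

```text
pics
{'time_s': 0.0, 'qpos': array([-6.74367909e+01,  1.83511917e+01,  8.97074489e+01, -1.93378055e-03,
        7.20421260e+01, -1.14457081e+00]), 'qvel': array([-0.05747527,  0.06594696,  0.02702764, -0.0474264 ,  0.04609259,
       -0.03083201]), 'effort': array([-1.13966435e-03, -4.12463844e+01, -2.31974906e+01,  7.28400657e-02,
        4.55432211e-02, -1.35810433e-04]), 'ee_pos': array([ 231.00044311, -526.00580279,  213.11770877]), 'ee_rot': array([-1.79899217e+02, -1.74676030e-04,  2.37083776e+01]), 'force': array([ 0.74673122,  0.21655262, -1.18903121]), 'torque': array([ 0.02506634, -0.00265912,  0.02512025]), 'gripper_width': 91.14543326642422}
scene 49.27047195714507 256.87153506418923 181.30278895897186 [[-6.50511155e-01 -4.71693273e-01  5.95265230e-01 -1.70522486e+02]
 [-7.59448927e-01  3.95190599e-01 -5.16780144e-01  8.29723503e+02]
 [ 8.51849456e-03 -7.88244789e-01 -6.15302843e-01  9.04885205e+02]
 [ 0.00000000e+00  0.00000000e+00  0.00000000e+00  1.00000000e+00]]
top 53.476870070886584 254.87349089744038 186.2836507701144 [[-1.82542612e-02 -9.82761511e-01  1.83974438e-01  4.21844607e+02]
 [-9.99156444e-01  2.47002966e-02  3.28069385e-02  1.62878285e+02]
 [-3.67856196e-02 -1.83220379e-01 -9.82383383e-01  1.03825387e+03]
 [ 0.00000000e+00  0.00000000e+00  0.00000000e+00  1.00000000e+00]]
```

View pics/scene0.png

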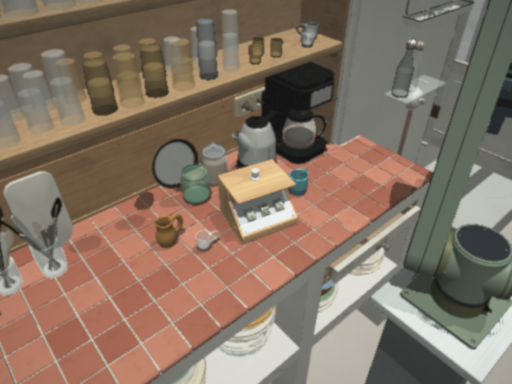

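View pics/top0.png

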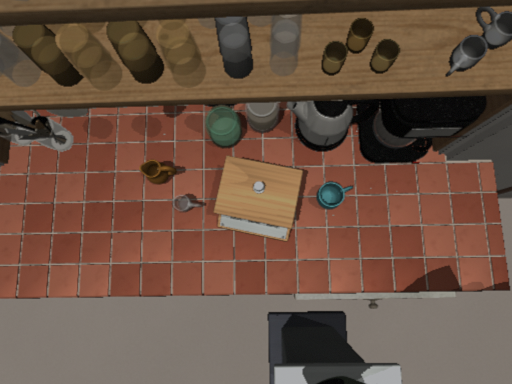

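The scene view shows the box at about (260,198), jug (168,230), cup (205,239), mug (299,181). In the top view the box lid is at (259,190), knob (259,186). Next I zoom in.

```bash
python3 - <<'E'
import cv2,pickle
f=pickle.load(open("scene0.pkl","rb"))["color"]
cv2.imwrite("pics/s0z.png",cv2.resize(f[155:245,210:310],None,fx=6,fy=6,interpolation=cv2.INTER_CUBIC))
f=pickle.load(open("top0.pkl","rb"))["color"]
cv2.imwrite("pics/t0z.png",cv2.resize(f[145:245,140:360],None,fx=3.6,fy=3.6,interpolation=cv2.INTER_CUBIC))
E
```

```text
(no output)
```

View pics/s0z.png

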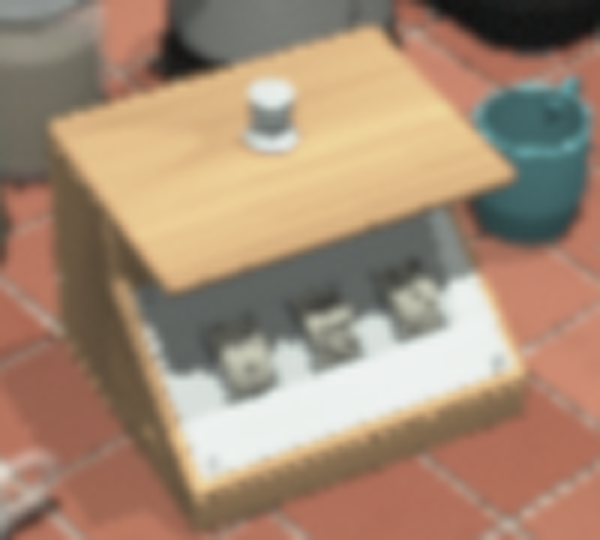

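View pics/t0z.png

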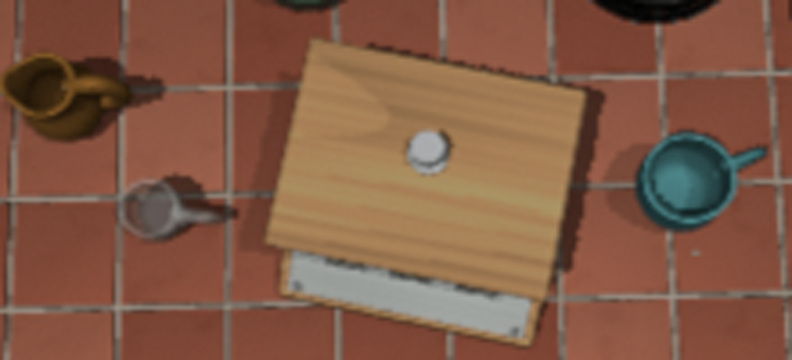

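The zooms show lid corners clearly (scene ≈(218.7,176),(272.5,159.7),(295.5,184),(238.5,203.3); top ≈(227,156.5),(302.5,170),(291.5,228),(214.5,212.5)). Wheel faces are only ~10 px. First I work out the box pose.

```bash
cat > h.py <<'E'
import numpy as np,cv2,pickle
def K(f):
    F=f["color"].shape[0]/2/np.tan(np.radians(f["vertical_fov"]/2)); return F
def ray(f,p):
    F=K(f); d=np.array([(p[0]-f["cx"])/F,(p[1]-f["cy"])/F,1.]); P=f["pose"]; return P[:3,3],P[:3,:3]@d
def onz(f,p,z):
    o,d=ray(f,p); return o+d*(z-o[2])/d[2]
def proj(f,X):
    P=f["pose"]; c=(np.atleast_2d(X)-P[:3,3])@P[:3,:3]; return np.c_[f["cx"]+K(f)*c[:,0]/c[:,2], f["cy"]+K(f)*c[:,1]/c[:,2]]
E
python3 - <<'E'
from h import *
from scipy.optimize import least_squares
S=pickle.load(open("scene0.pkl","rb"));T=pickle.load(open("top0.pkl","rb"))
def quad(f,roi):
    x0,y0,x1,y1=roi; im=f["color"]; h=cv2.cvtColor(im,cv2.COLOR_BGR2HSV)
    m=cv2.inRange(h,(10,70,140),(24,190,255)); r=np.zeros_like(m); r[y0:y1,x0:x1]=m[y0:y1,x0:x1]
    r=cv2.morphologyEx(r,cv2.MORPH_CLOSE,np.ones((9,9)));r=cv2.morphologyEx(r,cv2.MORPH_OPEN,np.ones((7,7)))
    c=max(cv2.findContours(r,cv2.RETR_EXTERNAL,cv2.CHAIN_APPROX_NONE)[0],key=cv2.contourArea)
    hull=cv2.convexHull(c); q=cv2.approxPolyDP(hull,5,True)[:,0]
    return q
print("S",quad(S,(212,150,305,206)).tolist());print("T",quad(T,(205,150,310,232)).tolist())
loc=np.array([[64,95],[64,-95],[-80,-95],[-80,95]],float)
sp=np.array([[218.7,176],[272.5,159.7],[295.5,184],[238.5,203.3]])
tp=np.array([[227,156.5],[302.5,170],[291.5,228],[214.5,212.5]])
def fit(W):
    a=np.array([np.r_[w[:2]] for w in W]);
    g=lambda q:((loc@np.array([[np.cos(q[2]),np.sin(q[2])],[-np.sin(q[2]),np.cos(q[2])]])+q[:2])-a).ravel()
    r=least_squares(g,[500,100,0]); return r.x[:2],np.degrees(r.x[2]),r.fun.round(1)
for f,p in((S,sp),(T,tp)):
    W=[onz(f,x,143) for x in p]; print(np.round(W,1).tolist()); print(fit(W))
    print([round(float(np.linalg.norm(W[i]-W[i-1])),1) for i in range(4)])
E
```

```text
S [[291, 179], [288, 190], [230, 203], [219, 189], [219, 174], [267, 160], [278, 160]]
T [[227, 157], [300, 170], [291, 226], [215, 212]]
[[659.8, 260.9, 143.0], [619.2, 79.5, 143.0], [483.9, 111.2, 143.0], [524.0, 293.2, 143.0]]
(array([579.54809716, 184.43567072]), np.float64(-12.806536760939709), array([ 3.2,  2. ,  1.7, -1.9, -3.4, -1.7, -1.4,  1.6]))
[139.6, 185.8, 139.0, 186.4]
[[664.9, 259.3, 143.0], [626.4, 77.7, 143.0], [488.3, 109.0, 143.0], [528.7, 289.7, 143.0]]
(array([584.87862374, 182.2048393 ]), np.float64(-12.437021336685362), array([ 2.9,  1.9,  0.6, -2.1, -2. , -2.4, -1.5,  2.5]))
[139.6, 185.6, 141.6, 185.1]
```

```bash
cat >> h.py <<'E'
BX=np.array([582.,183.5]);YAW=np.radians(-12.6)
def b2w(p):
    p=np.atleast_2d(np.asarray(p,float)); c,s=np.cos(YAW),np.sin(YAW)
    return np.c_[BX[0]+c*p[:,0]-s*p[:,1],BX[1]+s*p[:,0]+c*p[:,1],p[:,2]]
N=np.array([-.574,0,.819]);U=np.array([.819,0,.574])
def unroll(f,off=(0,0)):
    # rim patch: columns box y from + to -, rows: angle up slope -> down
    out=[]
    for y in (48,0,-48):
        ys=np.linspace(y+14,y-14,84); th=np.radians(np.linspace(80,-80,180))
        P=[[-54.8,yy,55.6]+0*N+22*(np.cos(t)*N+np.sin(t)*U)-0 for t in th for yy in ys]
        P=[np.array([-54.8,0,55.6])+22*(np.cos(t)*N+np.sin(t)*U)+np.array([0,yy,0]) for t in th for yy in ys]
        q=(proj(f,b2w(P))+np.array(off)).astype(np.float32).reshape(180,84,2)
        im=cv2.remap(f["color"],q[...,0],q[...,1],cv2.INTER_CUBIC)
        im=im.copy(); im[89:91,:6]=(0,0,255); im[89:91,-6:]=(0,0,255); out.append(im); out.append(np.zeros((180,6,3),np.uint8))
    return np.hstack(out)
E
python3 - <<'E'
from h import *
S=pickle.load(open("scene0.pkl","rb"));T=pickle.load(open("top0.pkl","rb"))
c=np.array([[x,y,z] for x,z in((-106,0),) for y in(95,-95)]+[[-67.4,y,73.6] for y in(48,0,-48)]+[[-80,95,143],[-80,-95,143],[64,-95,143],[64,95,143]])
print(proj(S,b2w(c)).round(1).tolist())
cv2.imwrite("pics/unr0.png",cv2.resize(unroll(S),None,fx=2.8,fy=2.8,interpolation=cv2.INTER_CUBIC))
w=S["color"][195:225,240:290]; w=cv2.resize(w,None,fx=16,fy=16,interpolation=cv2.INTER_LANCZOS4)
cv2.imwrite("pics/wz0.png",w)
for n,p,z in(("mug",(331,195),73),("jug",(155,172),80),("cup",(182,203),50),("shelf front mid",(255,105),500),("shelf r",(400,100),500),("coffee",(420,110),250),("counter edge",(255,297),0),("fridge",(440,160),0),("kettle",(322,125),150)): print(n,onz(T,p,z).round())
print(onz(S,(340,45),500))
# shelf corner triangulate? scene
E
```

```text
[[243.0, 245.2], [297.8, 224.4], [251.2, 213.8], [265.5, 208.8], [279.4, 203.9], [238.2, 203.3], [296.4, 183.7], [272.2, 158.8], [217.3, 175.4]]
mug [575.   1.  73.]
jug [646. 454.  80.]
cup [567. 389.  50.]
shelf front mid [646. 178. 500.]
shelf r [647. -36. 500.]
coffee [ 727. -169.  250.]
counter edge [320. 203.   0.]
fridge [ 677. -315.    0.]
kettle [736.  27. 150.]
[532.26714649 -73.30157602 500.        ]
```

View pics/unr0.png

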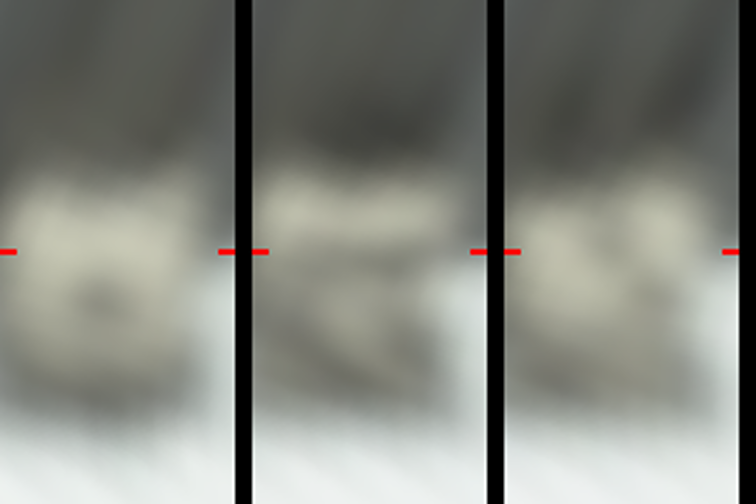

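View pics/wz0.png

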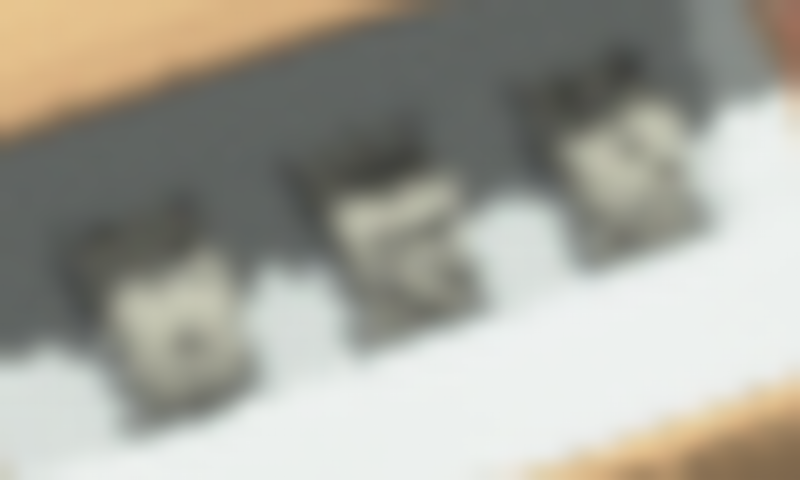

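Left wheel shows one pip slightly below its window (unrolled crop). The middle has a dividing line near the window. The right shows a diagonal pattern I can't count yet. The moves have no tilt command, so I'll test whether driving to a reach limit tilts the tool outward. I'll do it at the azimuth of box x (-12.6°), high up and well short of the shelf.

>>> {"fn": "drive_tool", "kwargs": {
  "moves": [
    {"claw": 1,"dx": 0.95,"dy": -1,"dz": -0.6,"yaw": 0},
    {"claw": 1,"dx": 0.95,"dy": -1,"dz": -0.6,"yaw": 0},
    {"claw": 1,"dx": 0.95,"dy": -1,"dz": -0.6,"yaw": 0},
    {"claw": 1,"dx": 0.95,"dy": -1,"dz": -0.6,"yaw": 0},
    {"claw": 1,"dx": 0.95,"dy": -1,"dz": -0.6,"yaw": 0}
  ],
  "grip_force": 20
}}

```text
time_s: 0.72
ee_pos: [278.7, -390.7, 273.4]
ee_rot: [-179.6, 0.0, 23.6]
force: [0.6, -0.1, 0.3]
gripper_width: 43.8
```

>>> {"fn": "drive_tool", "kwargs": {
  "moves": [
    {"claw": 1,"dx": 0.95,"dy": -1,"dz": -0.8,"yaw": 0},
    {"claw": 1,"dx": 0.95,"dy": -1,"dz": -0.8,"yaw": 0},
    {"claw": 1,"dx": 0.95,"dy": -1,"dz": -0.8,"yaw": 0},
    {"claw": 1,"dx": 0.95,"dy": -1,"dz": -0.8,"yaw": 0},
    {"claw": 1,"dx": 0.95,"dy": -1,"dz": -0.8,"yaw": 0}
  ]
}}

```text
time_s: 1.35
ee_pos: [326.3, -252.5, 357.7]
ee_rot: [-179.6, -0.0, 23.7]
force: [0.2, -0.2, 0.1]
gripper_width: 0.1
```

>>> {"fn": "drive_tool", "kwargs": {
  "moves": [
    {"claw": 1,"dx": 0.95,"dy": -1,"dz": -1,"yaw": 0},
    {"claw": 1,"dx": 0.95,"dy": -1,"dz": -1,"yaw": 0},
    {"claw": 1,"dx": 0.95,"dy": -1,"dz": -1,"yaw": 0},
    {"claw": 1,"dx": 0.95,"dy": -1,"dz": -1,"yaw": 0},
    {"claw": 1,"dx": 0.95,"dy": -1,"dz": -1,"yaw": -1}
  ]
}}

```text
time_s: 1.98
ee_pos: [371.5, -114.8, 462.6]
ee_rot: [-179.7, -0.2, 32.7]
force: [0.2, -0.2, 0.2]
gripper_width: 0.4
```

>>> {"fn": "drive_tool", "kwargs": {
  "moves": [
    {"claw": 1,"dx": 0,"dy": 0,"dz": -1,"yaw": -1},
    {"claw": 1,"dx": 0,"dy": 0,"dz": -1,"yaw": -1},
    {"claw": 1,"dx": 0,"dy": 0,"dz": -1,"yaw": -1},
    {"claw": 1,"dx": 0,"dy": 0,"dz": -1,"yaw": -1},
    {"claw": 1,"dx": 0,"dy": 0,"dz": -1,"yaw": -1}
  ]
}}

```text
time_s: 2.6
ee_pos: [368.5, -109.6, 567.2]
ee_rot: [180.0, -0.3, 77.6]
force: [-1.1, 0.1, -0.8]
gripper_width: 0.3
```

```bash
python3 -c "
from workcell import telemetry as t
s=t.state(); print(s['qpos'].round(1),s['ee_pos'],s['ee_rot'])"
```

```text
[-18.5   0.3  62.1   0.4 117.6  -5.9] [ 368.4783349  -109.57043757  567.19707594] [179.96435493  -0.31219726  77.55427813]
```

>>> {"fn": "drive_tool", "kwargs": {
  "moves": [
    {"claw": 1,"dx": 1,"dy": 0,"dz": -1,"yaw": 0},
    {"claw": 1,"dx": 1,"dy": 0,"dz": -1,"yaw": 0},
    {"claw": 1,"dx": 0,"dy": 0,"dz": -1,"yaw": 0},
    {"claw": 1,"dx": 0,"dy": 0,"dz": -1,"yaw": 0},
    {"claw": 1,"dx": 0,"dy": 0,"dz": -1,"yaw": 0}
  ]
}}

```text
time_s: 3.22
ee_pos: [372.9, -66.4, 672.2]
ee_rot: [179.8, -0.3, 77.8]
force: [0.7, -0.4, 0.2]
gripper_width: 1.1
```

```bash
cat > st.py <<'E'
from workcell import telemetry as t
import numpy as np
from scipy.spatial.transform import Rotation as R
s=t.state(); print(round(s['time_s'],2),s['qpos'].round(1),s['ee_pos'].round(1),s['ee_rot'].round(1),s['force'].round(1),s['torque'].round(2))
print(R.from_euler('xyz',s['ee_rot'],degrees=True).as_matrix().round(3).tolist())
E
python3 st.py
```

```text
3.23 [-12.1   6.5  38.    0.4 135.3   0.4] [372.9 -66.4 672.2] [179.8  -0.3  77.8] [ 0.7 -0.4  0.2] [-0.   -0.08  0.02]
[[0.212, 0.977, 0.004], [0.977, -0.212, 0.005], [0.005, 0.003, -1.0]]
```

>>> {"fn": "drive_tool", "kwargs": {
  "moves": [
    {"claw": 1,"dx": 0,"dy": 0,"dz": -1,"yaw": 0},
    {"claw": 1,"dx": 0,"dy": 0,"dz": -1,"yaw": 0},
    {"claw": 1,"dx": 0,"dy": 0,"dz": -1,"yaw": 0},
    {"claw": 1,"dx": 0,"dy": 0,"dz": -1,"yaw": 0}
  ]
}}

```text
time_s: 3.72
ee_pos: [365.3, -63.5, 734.1]
ee_rot: [178.7, -0.3, 77.9]
force: [0.4, -0.1, -0.3]
gripper_width: 0.4
```

```bash
python3 st.py
```

```text
3.73 [-11.9  14.   14.3   0.7 150.4   0.7] [365.3 -63.5 734.1] [178.7  -0.3  77.9] [ 0.4 -0.1 -0.3] [-0.03 -0.02  0.01]
[[0.209, 0.978, 0.023], [0.978, -0.209, 0.001], [0.006, 0.022, -1.0]]
```

>>> {"fn": "drive_tool", "kwargs": {
  "moves": [
    {"claw": 1,"dx": 0,"dy": -1,"dz": -0.5,"yaw": 0},
    {"claw": 1,"dx": 0,"dy": -1,"dz": -0.5,"yaw": 0},
    {"claw": 1,"dx": 0,"dy": -1,"dz": -0.5,"yaw": 0}
  ]
}}

```text
time_s: 4.1
ee_pos: [297.1, -48.7, 747.9]
ee_rot: [178.6, -0.3, 78.0]
force: [0.4, 0.3, 0.5]
gripper_width: 0.4
```

```bash
python3 st.py
```

```text
4.1 [-11.9   7.1  21.    0.7 150.5   0.8] [297.1 -48.7 747.9] [178.6  -0.3  78. ] [0.4 0.3 0.5] [-0.01 -0.06  0.05]
[[0.209, 0.978, 0.026], [0.978, -0.209, 0.001], [0.006, 0.025, -1.0]]
```

>>> {"fn": "drive_tool", "kwargs": {
  "moves": [
    {"claw": 1,"dx": 0,"dy": -0.5,"dz": -1,"yaw": 0},
    {"claw": 1,"dx": 0,"dy": -0.5,"dz": -1,"yaw": 0},
    {"claw": 1,"dx": 0,"dy": -0.5,"dz": -1,"yaw": 0},
    {"claw": 1,"dx": 0,"dy": -0.5,"dz": -1,"yaw": 0},
    {"claw": 1,"dx": 0,"dy": -0.5,"dz": -1,"yaw": 0}
  ]
}}

```text
time_s: 4.72
ee_pos: [231.1, -35.0, 764.6]
ee_rot: [175.5, -0.4, 78.0]
force: [0.6, -0.6, 0.4]
gripper_width: 0.5
```

```bash
python3 st.py
```

```text
4.72 [-12.    0.7  24.3   0.8 150.4   0.7] [231.1 -35.  764.6] [175.5  -0.4  78. ] [ 0.6 -0.6  0.4] [ 0.   -0.08  0.04]
[[0.208, 0.975, 0.079], [0.978, -0.208, -0.01], [0.007, 0.079, -0.997]]
```

>>> {"fn": "drive_tool", "kwargs": {
  "moves": [
    {"claw": 1,"dx": 0,"dy": 0.2,"dz": -1,"yaw": 0},
    {"claw": 1,"dx": 0,"dy": 0.2,"dz": -1,"yaw": 0},
    {"claw": 1,"dx": 0,"dy": 0.2,"dz": -1,"yaw": 0},
    {"claw": 1,"dx": 0,"dy": 0.2,"dz": -1,"yaw": 0},
    {"claw": 1,"dx": 0,"dy": 0.2,"dz": -1,"yaw": 0}
  ]
}}

```text
time_s: 5.35
ee_pos: [240.9, -37.6, 777.2]
ee_rot: [172.2, -0.5, 78.0]
force: [-0.3, 0.7, -1.2]
gripper_width: 0.5
```

```bash
python3 st.py
```

```text
5.35 [-12.2   1.9  19.9   1.  150.4   0.7] [240.9 -37.6 777.2] [172.2  -0.5  78. ] [-0.3  0.7 -1.2] [-0.06 -0.02  0.01]
[[0.208, 0.969, 0.135], [0.978, -0.208, -0.021], [0.008, 0.136, -0.991]]
```

>>> {"fn": "drive_tool", "kwargs": {
  "moves": [
    {"claw": 1,"dx": 0,"dy": 0.8,"dz": -1,"yaw": 0},
    {"claw": 1,"dx": 0,"dy": 0.8,"dz": -1,"yaw": 0},
    {"claw": 1,"dx": 0,"dy": 0.8,"dz": -1,"yaw": 0},
    {"claw": 1,"dx": 0,"dy": 0.8,"dz": -1,"yaw": 0},
    {"claw": 1,"dx": 0,"dy": 0.8,"dz": -1,"yaw": 0}
  ]
}}

```text
time_s: 5.98
ee_pos: [288.7, -49.4, 783.2]
ee_rot: [169.6, -0.5, 78.0]
force: [0.5, 0.1, 0.4]
gripper_width: 0.5
```

```bash
python3 st.py
```

```text
5.97 [-12.7   6.9  12.3   1.4 150.4   0.6] [288.7 -49.4 783.2] [169.6  -0.5  78. ] [0.5 0.1 0.4] [ 0.01  0.01 -0.  ]
[[0.208, 0.962, 0.179], [0.978, -0.206, -0.028], [0.01, 0.181, -0.984]]
```

>>> {"fn": "drive_tool", "kwargs": {
  "moves": [
    {"claw": 1,"dx": 0,"dy": 0.3,"dz": -1,"yaw": 0},
    {"claw": 1,"dx": 0,"dy": 0.3,"dz": -1,"yaw": 0},
    {"claw": 1,"dx": 0,"dy": 0.3,"dz": -1,"yaw": 0},
    {"claw": 1,"dx": 0,"dy": 0.3,"dz": -1,"yaw": 0},
    {"claw": 1,"dx": 0,"dy": 0.3,"dz": -1,"yaw": 0}
  ]
}}

```text
time_s: 6.6
ee_pos: [269.3, -47.6, 791.7]
ee_rot: [167.9, -0.6, 78.0]
force: [-0.2, 0.3, 0.8]
gripper_width: 0.4
```

```bash
python3 st.py
```

```text
6.6 [-13.7   5.2  12.3   2.  150.4   0.2] [269.3 -47.6 791.7] [167.9  -0.6  78. ] [-0.2  0.3  0.8] [ 0.01  0.05 -0.03]
[[0.208, 0.956, 0.208], [0.978, -0.205, -0.033], [0.011, 0.21, -0.978]]
```

>>> {"fn": "drive_tool", "kwargs": {
  "moves": [
    {"claw": 1,"dx": 0,"dy": -1,"dz": -1,"yaw": 0},
    {"claw": 1,"dx": 0,"dy": -1,"dz": -1,"yaw": 0},
    {"claw": 1,"dx": 0,"dy": -0.5,"dz": -1,"yaw": 0},
    {"claw": 1,"dx": 0,"dy": -0.5,"dz": -1,"yaw": 0},
    {"claw": 1,"dx": 0,"dy": -0.5,"dz": -1,"yaw": 0}
  ]
}}

```text
time_s: 7.22
ee_pos: [204.3, -30.8, 815.9]
ee_rot: [162.1, -0.5, 78.0]
force: [0.7, -0.6, -0.0]
gripper_width: 0.5
```

```bash
python3 st.py
```

```text
7.22 [-13.1  -0.6  12.3   1.7 150.4   0.6] [204.3 -30.8 815.9] [162.1  -0.5  78. ] [ 0.7 -0.6 -0. ] [-0.01  0.11  0.03]
[[0.208, 0.93, 0.302], [0.978, -0.201, -0.055], [0.009, 0.307, -0.952]]
```

>>> {"fn": "drive_tool", "kwargs": {
  "moves": [
    {"claw": 1,"dx": 0,"dy": -1,"dz": -1,"yaw": 0},
    {"claw": 1,"dx": 0,"dy": -1,"dz": -1,"yaw": 0},
    {"claw": 1,"dx": 0,"dy": -1,"dz": -1,"yaw": 0},
    {"claw": 1,"dx": 0,"dy": -1,"dz": -1,"yaw": 0},
    {"claw": 1,"dx": 0,"dy": -1,"dz": -1,"yaw": 0}
  ]
}}

```text
time_s: 7.85
ee_pos: [122.6, -11.6, 835.8]
ee_rot: [155.2, -0.8, 78.2]
force: [-0.8, -0.3, 1.0]
gripper_width: 0.2
```

```bash
python3 st.py
```

```text
7.85 [ -4.9  -7.5  12.3  -4.4 150.4   2.8] [122.6 -11.6 835.8] [155.2  -0.8  78.2] [-0.8 -0.3  1. ] [-0.06  0.17 -0.07]
[[0.204, 0.888, 0.413], [0.979, -0.191, -0.073], [0.014, 0.419, -0.908]]
```

>>> {"fn": "drive_tool", "kwargs": {
  "moves": [
    {"claw": 1,"dx": -0.15,"dy": -1,"dz": -1,"yaw": 0},
    {"claw": 1,"dx": -0.1,"dy": -1,"dz": -1,"yaw": 0},
    {"claw": 1,"dx": -0.1,"dy": -1,"dz": -1,"yaw": 0}
  ]
}}

```text
time_s: 8.22
ee_pos: [70.4, -9.0, 843.0]
ee_rot: [151.0, -1.0, 78.3]
force: [0.2, -0.4, -0.1]
gripper_width: 0.1
```

```bash
python3 st.py
```

```text
8.22 [ -4.5 -11.8  12.3  -5.2 150.4   2.3] [ 70.4  -9.  843. ] [151.   -1.   78.3] [ 0.2 -0.4 -0.1] [ 0.05  0.22 -0.01]
[[0.202, 0.855, 0.478], [0.979, -0.185, -0.082], [0.018, 0.485, -0.874]]
```

>>> {"fn": "drive_tool", "kwargs": {
  "moves": [
    {"claw": 1,"dx": -0.3,"dy": -1,"dz": -1,"yaw": 0},
    {"claw": 1,"dx": -0.2,"dy": -1,"dz": -1,"yaw": 0},
    {"claw": 1,"dx": -0.2,"dy": -1,"dz": -1,"yaw": 0},
    {"claw": 1,"dx": -0.2,"dy": -1,"dz": -1,"yaw": 0}
  ]
}}

```text
time_s: 8.72
ee_pos: [-0.4, -12.9, 846.4]
ee_rot: [145.4, -1.1, 78.4]
force: [-0.3, -0.1, 0.6]
gripper_width: 0.4
```

```bash
python3 st.py
```

```text
8.72 [ -2.6 -17.4  12.3  -8.5 150.4   0.7] [-4.000e-01 -1.290e+01  8.464e+02] [145.4  -1.1  78.4] [-0.3 -0.1  0.6] [ 0.05  0.26 -0.01]
[[0.202, 0.804, 0.56], [0.979, -0.177, -0.099], [0.02, 0.568, -0.823]]
```

Tilt reached: tool axis (0.560,-0.099,-0.823) against a wanted (0.560,-0.125,-0.819). The arm now goes out and down to a standoff on the left wheel's normal.

```bash
cat > go.py <<'E'
import sys; from h import *
from workcell import telemetry as t
from scipy.spatial.transform import Rotation as R
s=t.state(); M=R.from_euler('xyz',s['ee_rot'],degrees=True).as_matrix()
NW=b2w(N)[0]-b2w([0,0,0])[0]; UW=b2w(U)[0]-b2w([0,0,0])[0]
def win(y,n=0,u=0): return b2w([-67.4,y,73.6])[0]+n*NW+u*UW
def to(T):
    d=np.array(T)-s['ee_pos']; print("q",s['qpos'].round(0),"pos",s['ee_pos'].round(1),"d world",d.round(1),"units dx dy dz",(M.T@d/20).round(2)); 
    rel=s['ee_pos']-win(0); c,sn=np.cos(YAW),np.sin(YAW)
    print("rel to mid window: n %.1f u %.1f y %.1f"%(rel@NW,rel@UW,rel@np.array([-sn,c,0])),"F n,u: %.1f %.1f"%(s['force']@NW,s['force']@UW),"F",s['force'].round(1),"M z",M[:,2].round(3),"t",round(s['time_s'],2))
E
python3 - <<'E'
from go import *
print(win(48),win(48,150)); to([300,0,760]); to(win(48,150))
E
```

```text
[526.69408583 245.04685904  73.6       ] [442.66765263 263.82899213 196.45      ]
q [ -3. -17.  12.  -8. 150.   1.] pos [-4.000e-01 -1.290e+01  8.464e+02] d world [300.4  12.9 -86.4] units dx dy dz [ 3.58  9.5  11.9 ]
rel to mid window: n 895.9 u 68.4 y -318.8 F n,u: 0.6 0.1 F [-0.3 -0.1  0.6] M z [ 0.56  -0.099 -0.823] t 8.72
q [ -3. -17.  12.  -8. 150.   1.] pos [-4.000e-01 -1.290e+01  8.464e+02] d world [ 443.1  276.8 -650. ] units dx dy dz [17.37 -3.11 37.78]
rel to mid window: n 895.9 u 68.4 y -318.8 F n,u: 0.6 0.1 F [-0.3 -0.1  0.6] M z [ 0.56  -0.099 -0.823] t 8.72
```

>>> {"fn": "drive_tool", "kwargs": {
  "moves": [
    {"claw": 1,"dx": 0.3,"dy": 0.8,"dz": 1,"yaw": 0},
    {"claw": 1,"dx": 0.3,"dy": 0.8,"dz": 1,"yaw": 0},
    {"claw": 1,"dx": 0.3,"dy": 0.8,"dz": 1,"yaw": 0},
    {"claw": 1,"dx": 0.3,"dy": 0.8,"dz": 1,"yaw": 0},
    {"claw": 1,"dx": 0.3,"dy": 0.8,"dz": 1,"yaw": 0}
  ]
}}

```text
time_s: 9.35
ee_pos: [121.5, -6.7, 811.6]
ee_rot: [144.5, -1.3, 78.5]
force: [0.6, -0.1, 0.5]
gripper_width: 0.5
```

```bash
python3 -c "
from go import *
to(win(48,150))"
```

```text
q [-12. -21.  38.   1. 128.   1.] pos [121.5  -6.7 811.6] d world [ 321.2  270.6 -615.2] units dx dy dz [15.79 -7.47 32.89]
rel to mid window: n 799.9 u 144.7 y -286.1 F n,u: 0.1 0.7 F [ 0.6 -0.1  0.5] M z [ 0.573 -0.099 -0.814] t 9.35
```

>>> {"fn": "drive_tool", "kwargs": {
  "moves": [
    {"claw": 1,"dx": 0.5,"dy": -0.2,"dz": 1,"yaw": 0},
    {"claw": 1,"dx": 0.5,"dy": -0.2,"dz": 1,"yaw": 0},
    {"claw": 1,"dx": 0.5,"dy": -0.2,"dz": 1,"yaw": 0},
    {"claw": 1,"dx": 0.5,"dy": -0.2,"dz": 1,"yaw": 0},
    {"claw": 1,"dx": 0.5,"dy": -0.2,"dz": 1,"yaw": 0}
  ]
}}

```text
time_s: 9.98
ee_pos: [174.4, 39.4, 715.6]
ee_rot: [144.5, -1.2, 78.9]
force: [-0.8, 0.6, -1.1]
gripper_width: 0.6
```

>>> {"fn": "drive_tool", "kwargs": {
  "moves": [
    {"claw": 1,"dx": 0.5,"dy": -0.2,"dz": 1,"yaw": 0},
    {"claw": 1,"dx": 0.5,"dy": -0.2,"dz": 1,"yaw": 0},
    {"claw": 1,"dx": 0.5,"dy": -0.2,"dz": 1,"yaw": 0},
    {"claw": 1,"dx": 0.5,"dy": -0.2,"dz": 1,"yaw": 0},
    {"claw": 1,"dx": 0.5,"dy": -0.2,"dz": 1,"yaw": 0}
  ]
}}

```text
time_s: 10.6
ee_pos: [227.6, 84.5, 618.6]
ee_rot: [144.5, -1.0, 78.5]
force: [-0.8, -0.8, -0.8]
gripper_width: 0.2
```

>>> {"fn": "drive_tool", "kwargs": {
  "moves": [
    {"claw": 1,"dx": 0.5,"dy": -0.2,"dz": 1,"yaw": 0},
    {"claw": 1,"dx": 0.5,"dy": -0.2,"dz": 1,"yaw": 0},
    {"claw": 1,"dx": 0.5,"dy": -0.2,"dz": 1,"yaw": 0},
    {"claw": 1,"dx": 0.5,"dy": -0.2,"dz": 1,"yaw": 0},
    {"claw": 1,"dx": 0.5,"dy": -0.2,"dz": 1,"yaw": 0}
  ]
}}

```text
time_s: 11.22
ee_pos: [265.1, 101.1, 554.6]
ee_rot: [145.2, -2.2, 79.2]
force: [0.1, 0.3, -0.7]
gripper_width: 0.3
```

```bash
python3 -c "
from go import *
to(win(48,150))"
```

```text
q [-116.  -48.   90.   53.  137.  -64.] pos [265.1 101.1 554.6] d world [ 177.5  162.8 -358.2] units dx dy dz [ 8.96 -4.54 19.1 ]
rel to mid window: n 522.4 u 92.8 y -149.6 F n,u: -0.6 -0.4 F [ 0.1  0.3 -0.7] M z [ 0.567 -0.076 -0.82 ] t 11.22
```

```bash
python3 - <<'E'
import numpy as np
D=[(18.35,89.71,180.1,575,213.1),(.3,62.1,180,384,567.2),(6.5,38,179.8,378.6,672.2),(14,14.3,178.7,370.6,734.1),(7.1,21,178.6,300.8,747.9),(.7,24.3,175.5,233.5,764.6),(1.9,19.9,171.7,243.5,777.2),(6.9,12.3,169.6,292.6,783.2),(-.6,12.3,162.1,206.3,815.9)]
A=[];b=[]
for q2,q3,s,r,z in D:
    q2,u,s=np.radians([q2,q2+q3,s])
    A+= [[1,0,np.sin(q2),np.sin(u),np.cos(u),np.sin(s)],[0,1,np.cos(q2),np.cos(u),-np.sin(u),np.cos(s)]]; b+=[r,z]
x,res,_,sv=np.linalg.lstsq(np.array(A),np.array(b),rcond=None)
print("a h L1 L2 e Lt",x.round(0),(np.array(A)@x-b).round(1),sv.round(2))
E
python3 st.py
```

```text
a h L1 L2 e Lt [ -0. 137. 594. 417.  25. 334.] [-0.1 -0.1  0.2  0.1 -0.1  0.1  0.3 -0.1 -0.8 -0.  -1.1  0.   2.5  0.2
 -0.2 -0.1 -0.7 -0.2] [5.87 4.14 1.13 1.01 0.22 0.17]
11.22 [-116.1  -48.3   89.8   53.1  137.2  -63.9] [265.1 101.1 554.6] [145.2  -2.2  79.2] [ 0.1  0.3 -0.7] [0.03 0.29 0.04]
[[0.188, 0.802, 0.567], [0.981, -0.176, -0.076], [0.039, 0.571, -0.82]]
```

The arm drifted into a back-leaning configuration because the wrist passed the base axis. I fitted the links (h 137, 594, 417, tool 334 mm), so I can bring the wrist back across the axis and go round the front.

```bash
python3 -c "
from go import *
p=s['ee_pos']; to(p+[-110,-226,0])"
```

```text
q [-116.  -48.   90.   53.  137.  -64.] pos [265.1 101.1 554.6] d world [-110. -226.    0.] units dx dy dz [-12.12  -2.42  -2.26]
rel to mid window: n 522.4 u 92.8 y -149.6 F n,u: -0.6 -0.4 F [ 0.1  0.3 -0.7] M z [ 0.567 -0.076 -0.82 ] t 11.22
```

>>> {"fn": "drive_tool", "kwargs": {
  "moves": [
    {"claw": 1,"dx": -1,"dy": -0.2,"dz": -0.2,"yaw": 0},
    {"claw": 1,"dx": -1,"dy": -0.2,"dz": -0.2,"yaw": 0},
    {"claw": 1,"dx": -1,"dy": -0.2,"dz": -0.2,"yaw": 0},
    {"claw": 1,"dx": -1,"dy": -0.2,"dz": -0.2,"yaw": 0},
    {"claw": 1,"dx": -1,"dy": -0.2,"dz": -0.2,"yaw": 0}
  ]
}}

```text
time_s: 11.85
ee_pos: [217.7, 5.2, 554.1]
ee_rot: [145.3, -2.0, 78.9]
force: [-0.4, -0.5, 0.4]
gripper_width: 0.5
```

```bash
python3 st.py
```

```text
11.85 [-115.5  -40.5   92.1   45.3  130.   -74.2] [217.7   5.2 554.1] [145.3  -2.   78.9] [-0.4 -0.5  0.4] [-0.04  0.24  0.03]
[[0.192, 0.803, 0.565], [0.981, -0.177, -0.081], [0.035, 0.569, -0.821]]
```

Works as predicted: q1 steady, q2 recovering. I continue.

>>> {"fn": "drive_tool", "kwargs": {
  "moves": [
    {"claw": 1,"dx": -1,"dy": -0.2,"dz": -0.2,"yaw": 0},
    {"claw": 1,"dx": -1,"dy": -0.2,"dz": -0.2,"yaw": 0},
    {"claw": 1,"dx": -1,"dy": -0.2,"dz": -0.2,"yaw": 0},
    {"claw": 1,"dx": -1,"dy": -0.2,"dz": -0.2,"yaw": 0},
    {"claw": 1,"dx": -1,"dy": -0.2,"dz": -0.2,"yaw": 0}
  ]
}}

```text
time_s: 12.48
ee_pos: [168.5, -94.9, 555.4]
ee_rot: [145.3, -2.1, 79.0]
force: [0.2, 0.4, -0.8]
gripper_width: 0.6
```

>>> {"fn": "drive_tool", "kwargs": {
  "moves": [
    {"claw": 1,"dx": -1,"dy": -0.2,"dz": -0.2,"yaw": 0},
    {"claw": 1,"dx": -1,"dy": -0.2,"dz": -0.2,"yaw": 0},
    {"claw": 1,"dx": -1,"dy": -0.2,"dz": -0.2,"yaw": 0}
  ]
}}

```text
time_s: 12.85
ee_pos: [138.7, -154.8, 556.2]
ee_rot: [145.3, -2.1, 79.0]
force: [0.2, 0.6, 0.8]
gripper_width: 0.5
```

```bash
python3 st.py;  python3 -c "
from go import *
p=s['ee_pos']; print('wrist',p-334*M[:,2]); to(p+[100,0,0]); to(p+[0,100,0])"
```

```text
12.85 [-116.4  -25.    89.7   39.1  120.9  -85.8] [ 138.7 -154.8  556.2] [145.3  -2.1  79. ] [0.2 0.6 0.8] [-0.03  0.29  0.04]
[[0.19, 0.803, 0.565], [0.981, -0.177, -0.079], [0.037, 0.569, -0.821]]
wrist [ -49.96341998 -128.51912039  830.54687569]
q [-116.  -25.   90.   39.  121.  -86.] pos [ 138.7 -154.8  556.2] d world [100.   0.   0.] units dx dy dz [0.95 4.02 2.82]
rel to mid window: n 562.5 u 38.3 y -426.9 F n,u: 0.6 0.6 F [0.2 0.6 0.8] M z [ 0.565 -0.079 -0.821] t 12.85
q [-116.  -25.   90.   39.  121.  -86.] pos [ 138.7 -154.8  556.2] d world [  0. 100.   0.] units dx dy dz [ 4.91 -0.88 -0.39]
rel to mid window: n 562.5 u 38.3 y -426.9 F n,u: 0.6 0.6 F [0.2 0.6 0.8] M z [ 0.565 -0.079 -0.821] t 12.85
```

>>> {"fn": "drive_tool", "kwargs": {
  "moves": [
    {"claw": 1,"dx": 0.1,"dy": 1,"dz": 0.7,"yaw": 0},
    {"claw": 1,"dx": 0.2,"dy": 1,"dz": 0.7,"yaw": 0},
    {"claw": 1,"dx": 0.2,"dy": 1,"dz": 0.7,"yaw": 0},
    {"claw": 1,"dx": 0.2,"dy": 1,"dz": 0.7,"yaw": 0},
    {"claw": 1,"dx": 0.2,"dy": 1,"dz": 0.7,"yaw": 0}
  ]
}}

```text
time_s: 13.48
ee_pos: [263.2, -169.2, 555.5]
ee_rot: [145.3, -2.3, 78.2]
force: [-0.6, -0.5, -0.4]
gripper_width: 0.4
```

>>> {"fn": "drive_tool", "kwargs": {
  "moves": [
    {"claw": 1,"dx": 0.2,"dy": 1,"dz": 0.7,"yaw": 0},
    {"claw": 1,"dx": 0.2,"dy": 1,"dz": 0.7,"yaw": 0},
    {"claw": 1,"dx": 0.3,"dy": 1,"dz": 0.7,"yaw": 0},
    {"claw": 1,"dx": 0.4,"dy": 1,"dz": 0.7,"yaw": 0},
    {"claw": 1,"dx": 0.5,"dy": 1,"dz": 0.7,"yaw": 0}
  ]
}}

```text
time_s: 14.1
ee_pos: [396.3, -163.3, 554.8]
ee_rot: [145.4, -2.1, 78.5]
force: [-0.4, -0.2, -1.3]
gripper_width: 0.5
```

```bash
python3 -c "
from go import *
p=s['ee_pos']; print('wrist',p-334*M[:,2]); to(win(48,150))"
```

```text
wrist [ 208.5113671  -135.67670077  829.64513288]
q [-36. -15.  85.  15.  79. -22.] pos [ 396.3 -163.3  554.8] d world [  46.4  427.1 -358.4] units dx dy dz [ 20.7  -12.24  14.28]
rel to mid window: n 416.0 u 245.0 y -379.0 F n,u: -0.8 -1.0 F [-0.4 -0.2 -1.3] M z [ 0.562 -0.083 -0.823] t 14.1
```

>>> {"fn": "drive_tool", "kwargs": {
  "moves": [
    {"claw": 1,"dx": 1,"dy": -0.6,"dz": 0.7,"yaw": 0},
    {"claw": 1,"dx": 1,"dy": -0.6,"dz": 0.7,"yaw": 0},
    {"claw": 1,"dx": 1,"dy": -0.6,"dz": 0.7,"yaw": 0},
    {"claw": 1,"dx": 1,"dy": -0.6,"dz": 0.7,"yaw": 0},
    {"claw": 1,"dx": 1,"dy": -0.6,"dz": 0.7,"yaw": 0}
  ]
}}

```text
time_s: 14.72
ee_pos: [412.8, -58.9, 462.5]
ee_rot: [145.7, -2.1, 78.7]
force: [0.3, 0.2, -0.5]
gripper_width: 0.6
```

>>> {"fn": "drive_tool", "kwargs": {
  "moves": [
    {"claw": 1,"dx": 1,"dy": -0.6,"dz": 0.7,"yaw": 0},
    {"claw": 1,"dx": 1,"dy": -0.6,"dz": 0.7,"yaw": 0},
    {"claw": 1,"dx": 1,"dy": -0.6,"dz": 0.7,"yaw": 0},
    {"claw": 1,"dx": 1,"dy": -0.6,"dz": 0.7,"yaw": 0},
    {"claw": 1,"dx": 1,"dy": -0.6,"dz": 0.7,"yaw": 0}
  ]
}}

```text
time_s: 15.35
ee_pos: [425.4, 48.6, 370.1]
ee_rot: [145.8, -2.0, 78.9]
force: [-0.1, 0.3, -0.0]
gripper_width: 0.4
```

```bash
python3 -c "
from go import *
p=s['ee_pos']; print('wrist',p-334*M[:,2]); to(win(48,150)); print(M.round(3))"
```

```text
wrist [239.23092318  75.3706887  646.12772542]
q [ 15. -16. 111. -16.  54.  32.] pos [425.4  48.6 370.1] d world [  17.3  215.2 -173.7] units dx dy dz [10.42 -6.1   6.79]
rel to mid window: n 275.0 u 124.3 y -165.8 F n,u: 0.1 -0.2 F [-0.1  0.3 -0. ] M z [ 0.557 -0.08  -0.826] t 15.35
[[ 0.192  0.808  0.557]
 [ 0.981 -0.178 -0.08 ]
 [ 0.035  0.562 -0.826]]
```

>>> {"fn": "drive_tool", "kwargs": {
  "moves": [
    {"claw": 1,"dx": 1,"dy": -0.6,"dz": 0.7,"yaw": 0},
    {"claw": 1,"dx": 1,"dy": -0.6,"dz": 0.7,"yaw": 0},
    {"claw": 1,"dx": 1,"dy": -0.6,"dz": 0.6,"yaw": 0},
    {"claw": 1,"dx": 1,"dy": -0.6,"dz": 0.6,"yaw": 0},
    {"claw": 1,"dx": 1,"dy": -0.6,"dz": 0.6,"yaw": 0}
  ]
}}

```text
time_s: 15.98
ee_pos: [433.2, 157.9, 282.1]
ee_rot: [145.9, -1.8, 79.2]
force: [0.4, 0.4, 0.6]
gripper_width: 0.6
```

>>> {"fn": "drive_tool", "kwargs": {
  "moves": [
    {"claw": 1,"dx": 1,"dy": -0.6,"dz": 0.6,"yaw": 0},
    {"claw": 1,"dx": 1,"dy": -0.6,"dz": 0.6,"yaw": 0},
    {"claw": 1,"dx": 1,"dy": -0.6,"dz": 0.6,"yaw": 0},
    {"claw": 1,"dx": 1,"dy": -0.6,"dz": 0.6,"yaw": 0},
    {"claw": 1,"dx": 1,"dy": -0.6,"dz": 0.6,"yaw": 0}
  ]
}}

```text
time_s: 16.6
ee_pos: [437.4, 268.2, 196.7]
ee_rot: [146.1, -1.7, 79.5]
force: [0.5, -0.5, -0.3]
gripper_width: 0.2
```

```bash
python3 -c "
from go import *
from workcell import grab_frame
p=s['ee_pos']; to(win(48,20,5)); print(M.round(3))
for n in ('scene','top'):
    f=grab_frame(n); pickle.dump(f,open(n+'1.pkl','wb'))
    q=proj(f,np.array([p,win(48)]));print(q)
    c=(243,185) if n=='scene' else (250,220)
    cv2.imwrite('pics/'+n+'1.png',cv2.resize(f['color'][c[1]-75:c[1]+75,c[0]-90:c[0]+90],None,fx=4,fy=4,interpolation=cv2.INTER_CUBIC))
"
```

```text
q [ 48.   5. 119. -42.  44.  87.] pos [437.4 268.2 196.7] d world [  82.   -21.6 -103.8] units dx dy dz [-0.46  0.62  6.66]
rel to mid window: n 153.7 u -4.8 y 51.1 F n,u: -0.6 0.3 F [ 0.5 -0.5 -0.3] M z [ 0.553 -0.078 -0.83 ] t 16.6
[[ 0.183  0.813  0.553]
 [ 0.983 -0.168 -0.078]
 [ 0.029  0.557 -0.83 ]]
[[266.45961958 200.38289053]
 [251.21611382 213.78596117]]
[[220.75430266 251.00263374]
 [235.79996549 216.0495148 ]]
```

View pics/scene1.png

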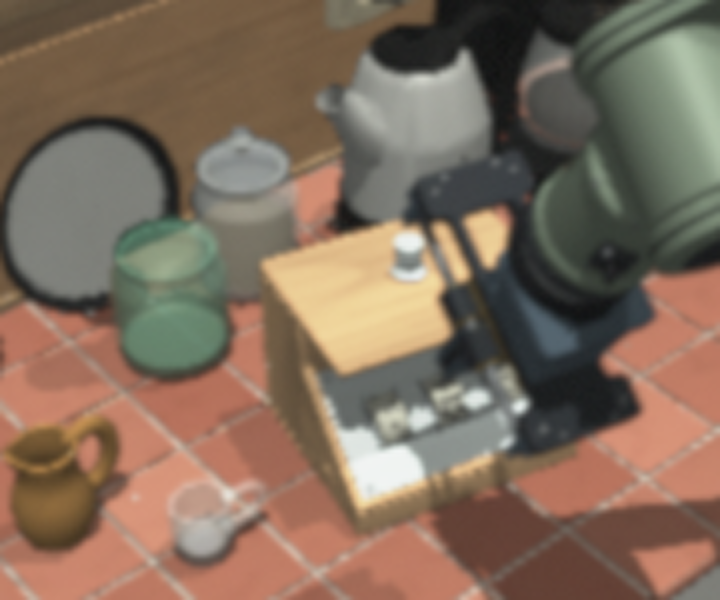

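View pics/top1.png

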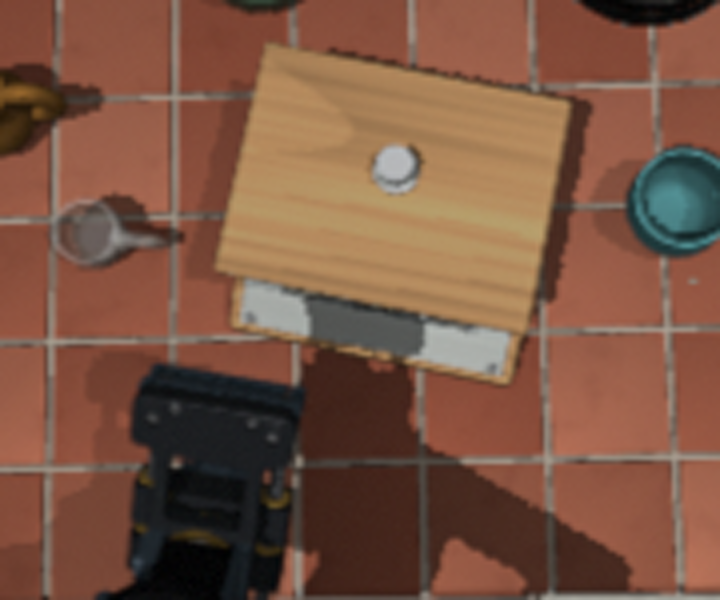

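The scene picture shows the tool tilted over the box front, fingertips near (267,200) with wheels at ~(251,214). The top view shows the jug, cup and mug clear. I approach along the normal.

>>> {"fn": "drive_tool", "kwargs": {
  "moves": [
    {"claw": 1,"dx": -0.1,"dy": 0.1,"dz": 1,"yaw": 0},
    {"claw": 1,"dx": -0.1,"dy": 0.1,"dz": 1,"yaw": 0},
    {"claw": 1,"dx": -0.1,"dy": 0.1,"dz": 1,"yaw": 0},
    {"claw": 1,"dx": -0.1,"dy": 0.1,"dz": 1,"yaw": 0},
    {"claw": 1,"dx": -0.1,"dy": 0.1,"dz": 1,"yaw": 0}
  ]
}}

```text
time_s: 17.32
ee_pos: [501.9, 248.8, 118.2]
ee_rot: [146.1, -1.6, 79.7]
force: [0.2, -0.3, 0.6]
gripper_width: 0.3
```

```bash
python3 -c "
from go import *
to(win(48,12,7));to(win(48,0,7)); print(M.round(3))"
```

```text
q [ 39.  14. 122. -53.  31.  94.] pos [501.9 248.8 118.2] d world [ 23.6  -3.5 -30.8] units dx dy dz [-0.    0.13  1.94]
rel to mid window: n 50.9 u 5.2 y 46.3 F n,u: 0.3 0.5 F [ 0.2 -0.3  0.6] M z [ 0.553 -0.077 -0.829] t 17.32
q [ 39.  14. 122. -53.  31.  94.] pos [501.9 248.8 118.2] d world [ 30.4  -5.  -40.6] units dx dy dz [-0.03  0.14  2.54]
rel to mid window: n 50.9 u 5.2 y 46.3 F n,u: 0.3 0.5 F [ 0.2 -0.3  0.6] M z [ 0.553 -0.077 -0.829] t 17.32
[[ 0.178  0.814  0.553]
 [ 0.984 -0.163 -0.077]
 [ 0.027  0.558 -0.829]]
```

>>> {"fn": "drive_tool", "kwargs": {
  "moves": [
    {"claw": 1,"dx": 0.1,"dy": 0.1,"dz": 1,"yaw": 0},
    {"claw": 1,"dx": 0,"dy": 0,"dz": 0.8,"yaw": 0}
  ]
}}

```text
time_s: 17.58
ee_pos: [525.7, 246.4, 89.5]
ee_rot: [146.0, -1.5, 79.7]
force: [0.0, -1.0, 0.4]
gripper_width: 0.9
```

```bash
cat > pic.py <<'E'
import sys
from go import *
from workcell import grab_frame
k=sys.argv[1]
to(win(48,0,7))
f=grab_frame('scene'); pickle.dump(f,open('scene%s.pkl'%k,'wb'))
print(proj(f,np.array([s['ee_pos']])).round(1))
cv2.imwrite('pics/scene%s.png'%k,cv2.resize(f['color'][175:235,225:305],None,fx=9,fy=9,interpolation=cv2.INTER_CUBIC))
E
python3 pic.py 2
```

```text
q [ 37.  18. 122. -59.  27.  99.] pos [525.7 246.4  89.5] d world [  6.6  -2.6 -11.9] units dx dy dz [-0.08 -0.04  0.69]
rel to mid window: n 13.7 u 8.1 y 49.1 F n,u: 0.2 0.4 F [ 0.  -1.   0.4] M z [ 0.554 -0.078 -0.829] t 17.57
[[251.1 210.1]]
```

View pics/scene2.png

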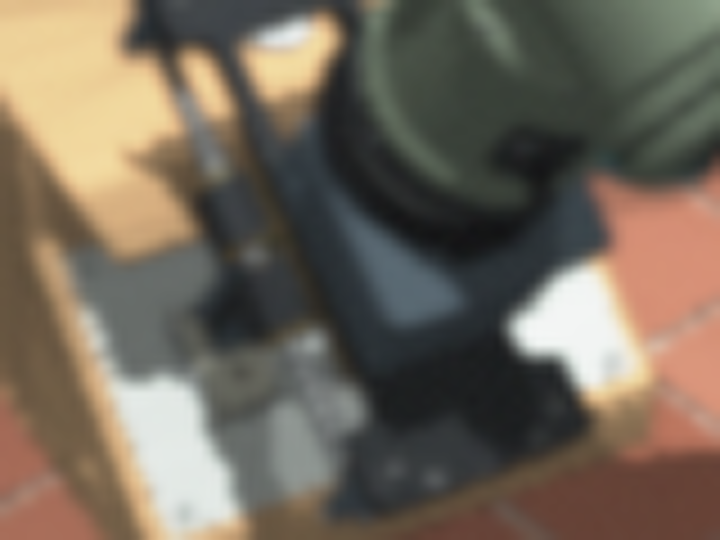

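The picture shows the fingertip just above the left wheel (one pip still visible at about (251.6,217.8)). Next I lower it until contact.

>>> {"fn": "drive_tool", "kwargs": {
  "moves": [
    {"claw": 1,"dx": -0.05,"dy": 0,"dz": 0.4,"yaw": 0},
    {"claw": 1,"dx": 0,"dy": 0,"dz": 0.2,"yaw": 0}
  ]
}}

```text
time_s: 17.88
ee_pos: [532.8, 243.2, 78.2]
ee_rot: [146.1, -1.4, 79.6]
force: [-0.3, -0.5, 0.2]
gripper_width: 0.3
```

```bash
python3 -c "
from go import *
to(win(48,0,7))"
```

```text
q [ 36.  20. 122. -62.  26. 101.] pos [532.8 243.2  78.2] d world [-0.5  0.6 -0.6] units dx dy dz [ 0.02 -0.04  0.01]
rel to mid window: n 0.1 u 7.9 y 47.5 F n,u: 0.3 -0.1 F [-0.3 -0.5  0.2] M z [ 0.553 -0.08  -0.829] t 17.88
```

No contact at the nominal plane, so I go on in small steps.

>>> {"fn": "drive_tool", "kwargs": {
  "moves": [
    {"claw": 1,"dx": 0,"dy": 0,"dz": 0.1,"yaw": 0},
    {"claw": 1,"dx": 0,"dy": 0,"dz": 0.1,"yaw": 0}
  ]
}}

```text
time_s: 18.12
ee_pos: [535.1, 242.9, 76.3]
ee_rot: [145.9, -1.5, 79.6]
force: [-15.3, -0.4, 20.6]
gripper_width: 0.4
```

```bash
python3 -c "
from go import *
to(win(48,0,7))"
```

```text
q [ 36.  20. 122. -63.  26. 102.] pos [535.1 242.9  76.3] d world [-2.8  0.9  1.3] units dx dy dz [ 0.02 -0.09 -0.13]
rel to mid window: n -2.7 u 8.7 y 47.7 F n,u: 25.4 -0.4 F [-15.3  -0.4  20.6] M z [ 0.555 -0.08  -0.828] t 18.12
```

>>> {"fn": "drive_tool", "kwargs": {
  "moves": [
    {"claw": 1,"dx": 0,"dy": -0.2,"dz": 0.03,"yaw": 0},
    {"claw": 1,"dx": 0,"dy": -0.2,"dz": 0.04,"yaw": 0}
  ]
}}

```text
time_s: 18.38
ee_pos: [530.0, 244.1, 73.5]
ee_rot: [145.7, -1.5, 79.6]
force: [-1.6, -0.7, 3.6]
gripper_width: 0.3
```

```bash
python3 -c "
from go import *
to(win(48,0,7))"
```

```text
q [ 37.  20. 122. -65.  26. 105.] pos [530.  244.1  73.5] d world [ 2.3 -0.3  4.1] units dx dy dz [ 0.01  0.21 -0.11]
rel to mid window: n -2.1 u 2.8 y 47.8 F n,u: 3.8 0.9 F [-1.6 -0.7  3.6] M z [ 0.558 -0.08  -0.826] t 18.38
```

>>> {"fn": "drive_tool", "kwargs": {
  "moves": [
    {"claw": 1,"dx": 0,"dy": -0.25,"dz": 0.09,"yaw": 0},
    {"claw": 1,"dx": 0,"dy": -0.25,"dz": 0.07,"yaw": 0},
    {"claw": 1,"dx": 0,"dy": -0.2,"dz": 0.07,"yaw": 0}
  ]
}}

```text
time_s: 18.75
ee_pos: [520.9, 246.4, 65.3]
ee_rot: [145.4, -1.7, 79.6]
force: [-1.4, -0.9, 2.2]
gripper_width: 0.7
```

```bash
python3 -c "
from go import *
to(win(48,0,7))"
```

```text
q [ 38.  20. 124. -69.  26. 110.] pos [520.9 246.4  65.3] d world [11.4 -2.6 12.3] units dx dy dz [-0.01  0.83 -0.18]
rel to mid window: n -3.4 u -9.6 y 48.1 F n,u: 2.5 0.3 F [-1.4 -0.9  2.2] M z [ 0.563 -0.079 -0.822] t 18.75
```

>>> {"fn": "drive_tool", "kwargs": {
  "moves": [
    {"claw": 1,"dx": 0,"dy": 0,"dz": -0.7,"yaw": 0},
    {"claw": 1,"dx": 0,"dy": 0,"dz": -1,"yaw": 0},
    {"claw": 1,"dx": 0,"dy": 0,"dz": -1,"yaw": 0},
    {"claw": 1,"dx": 0,"dy": 0,"dz": -1,"yaw": 0}
  ]
}}

```text
time_s: 19.25
ee_pos: [477.1, 252.6, 125.2]
ee_rot: [145.6, -1.6, 79.7]
force: [1.7, -0.3, -0.3]
gripper_width: 0.3
```

```bash
sed -i 's/BX=np.array(\[582.,183.5\])/BX=np.array([584.5,182.5])/' h.py; python3 pic.py 3
```

```text
q [ 42.  13. 123. -54.  33.  97.] pos [477.1 252.6 125.2] d world [ 57.7  -9.8 -47.6] units dx dy dz [-0.03  1.07  3.62]
rel to mid window: n 72.5 u -13.5 y 44.9 F n,u: -1.3 1.2 F [ 1.7 -0.3 -0.3] M z [ 0.56  -0.079 -0.825] t 19.25
[[260.6 210.5]]
```

View pics/scene3.png

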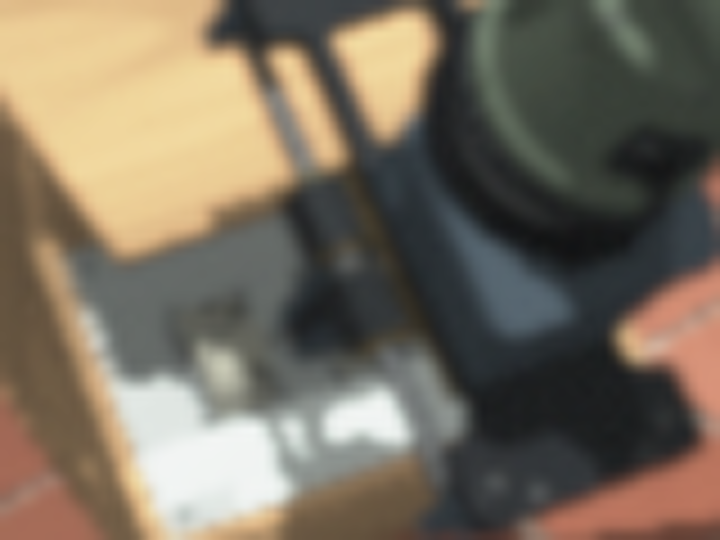

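```bash
cat > un.py <<'E'
import sys, h
from h import *
h.BX=np.array([579.5,184.4]); h.YAW=np.radians(-12.8)
out=[]
for k in sys.argv[1:]:
    f=pickle.load(open('scene%s.pkl'%k,'rb'))
    u=cv2.cvtColor(unroll(f,(0,-0.7)),cv2.COLOR_BGR2GRAY).astype(float)
    ps=[]
    for i in range(3):
        w=u[:,i*90:i*90+84]; lo,hi=np.percentile(w[30:150],[1,95]); ps.append(np.clip((w-lo)/(hi-lo)*255,0,255).astype(np.uint8)); ps.append(np.zeros((180,4),np.uint8))
    out.append(np.hstack(ps))
im=np.vstack(out); z=min(800/im.shape[1],600/im.shape[0]); cv2.imwrite('pics/un_%s.png'%'_'.join(sys.argv[1:]),cv2.resize(im,None,fx=z,fy=z,interpolation=cv2.INTER_CUBIC))
E
python3 un.py 0 3
```

```text
(no output)
```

View pics/un_0_3.png

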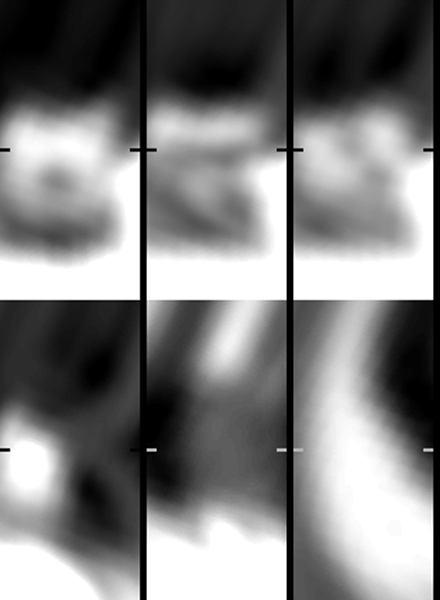

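The wheel is in the arm's shadow. Contact force agrees with the top camera's box pose, so I've taken that one. I'll do a second stroke, then back off far enough to see.

```bash
python3 -c "
from go import *
to(win(48,6,9))"
```

```text
q [ 42.  12. 123. -54.  33.  97.] pos [477.  253.3 127.2] d world [ 56.  -10.1 -43.5] units dx dy dz [-0.06  1.11  3.4 ]
rel to mid window: n 74.3 u -12.6 y 45.7 F n,u: 1.5 0.7 F [-0.4 -0.3  1.6] M z [ 0.562 -0.077 -0.824] t 19.3
```

>>> {"fn": "drive_tool", "kwargs": {
  "moves": [
    {"claw": 1,"dx": 0,"dy": 0.4,"dz": 0.7,"yaw": 0},
    {"claw": 1,"dx": 0,"dy": 0.4,"dz": 0.8,"yaw": 0},
    {"claw": 1,"dx": 0,"dy": 0.3,"dz": 0.8,"yaw": 0},
    {"claw": 1,"dx": 0,"dy": 0,"dz": 0.8,"yaw": 0}
  ]
}}

```text
time_s: 19.8
ee_pos: [534.0, 244.4, 84.8]
ee_rot: [145.5, -1.7, 79.7]
force: [0.1, -0.1, -0.1]
gripper_width: 0.5
```

```bash
python3 -c "
from go import *
to(win(48,0,9))"
```

```text
q [ 37.  19. 122. -62.  27. 101.] pos [534.  244.4  84.8] d world [ 2.4 -2.  -6. ] units dx dy dz [-0.09 -0.06  0.32]
rel to mid window: n 6.5 u 10.2 y 49.4 F n,u: -0.1 0.1 F [ 0.1 -0.1 -0.1] M z [ 0.561 -0.077 -0.824] t 19.8
```

>>> {"fn": "drive_tool", "kwargs": {
  "moves": [
    {"claw": 1,"dx": -0.08,"dy": -0.08,"dz": 0.3,"yaw": 0},
    {"claw": 1,"dx": 0,"dy": 0,"dz": 0.1,"yaw": 0}
  ]
}}

```text
time_s: 20.05
ee_pos: [539.7, 241.5, 78.2]
ee_rot: [145.3, -1.7, 79.7]
force: [-18.3, -2.4, 41.6]
gripper_width: 0.4
```

```bash
python3 -c "
from go import *
to(win(48,0,9))"
```

```text
q [ 36.  20. 122. -65.  26. 103.] pos [539.7 241.5  78.2] d world [-3.3  0.9  0.5] units dx dy dz [ 0.02 -0.13 -0.12]
rel to mid window: n -2.4 u 11.5 y 47.8 F n,u: 44.1 9.7 F [-18.3  -2.4  41.6] M z [ 0.565 -0.079 -0.822] t 20.05
```

>>> {"fn": "drive_tool", "kwargs": {
  "moves": [
    {"claw": 1,"dx": 0,"dy": -0.2,"dz": -0.02,"yaw": 0},
    {"claw": 1,"dx": 0,"dy": -0.2,"dz": 0.06,"yaw": 0}
  ]
}}

```text
time_s: 20.3
ee_pos: [537.0, 242.0, 77.6]
ee_rot: [144.8, -1.7, 79.6]
force: [-10.3, -1.5, 20.3]
gripper_width: 0.2
```

```bash
python3 -c "
from go import *
to(win(48,0,9))"
```

```text
q [ 36.  20. 122. -67.  26. 106.] pos [537.  242.   77.6] d world [-0.7  0.4  1.2] units dx dy dz [ 0.02  0.   -0.07]
rel to mid window: n -1.4 u 8.9 y 47.7 F n,u: 22.3 3.7 F [-10.3  -1.5  20.3] M z [ 0.572 -0.08  -0.816] t 20.3
```

>>> {"fn": "drive_tool", "kwargs": {
  "moves": [
    {"claw": 1,"dx": 0,"dy": -0.25,"dz": 0.03,"yaw": 0},
    {"claw": 1,"dx": 0,"dy": -0.25,"dz": 0.06,"yaw": 0}
  ]
}}

```text
time_s: 20.55
ee_pos: [532.1, 243.2, 74.5]
ee_rot: [144.3, -1.9, 79.5]
force: [-13.0, -0.5, 20.1]
gripper_width: 0.4
```

```bash
python3 -c "
from go import *
to(win(48,0,9))"
```

```text
q [ 37.  20. 123. -69.  26. 110.] pos [532.1 243.2  74.5] d world [ 4.3 -0.8  4.3] units dx dy dz [ 0.01  0.3  -0.05]
rel to mid window: n -1.0 u 3.0 y 47.8 F n,u: 23.6 1.2 F [-13.   -0.5  20.1] M z [ 0.578 -0.08  -0.812] t 20.55
```

>>> {"fn": "drive_tool", "kwargs": {
  "moves": [
    {"claw": 1,"dx": 0,"dy": -0.25,"dz": 0.02,"yaw": 0},
    {"claw": 1,"dx": 0,"dy": -0.25,"dz": 0.04,"yaw": 0}
  ]
}}

```text
time_s: 20.8
ee_pos: [525.9, 244.7, 70.0]
ee_rot: [144.0, -2.0, 79.5]
force: [-7.2, -0.5, 11.4]
gripper_width: 0.2
```

```bash
python3 -c "
from go import *
to(win(48,0,-9))"
```

```text
q [ 38.  20. 124. -72.  26. 113.] pos [525.9 244.7  70. ] d world [-3.9  0.9 -1.6] units dx dy dz [ 0.01 -0.21 -0.05]
rel to mid window: n -1.0 u -4.8 y 48.0 F n,u: 13.3 0.9 F [-7.2 -0.5 11.4] M z [ 0.582 -0.08  -0.809] t 20.8
```

>>> {"fn": "drive_tool", "kwargs": {
  "moves": [
    {"claw": 1,"dx": 0,"dy": -0.15,"dz": 0.05,"yaw": 0},
    {"claw": 1,"dx": 0,"dy": 0,"dz": -1,"yaw": 0},
    {"claw": 1,"dx": 0,"dy": 0,"dz": -1,"yaw": 0},
    {"claw": 1,"dx": -1,"dy": 0,"dz": -1,"yaw": 0},
    {"claw": 1,"dx": -1,"dy": 0,"dz": -1,"yaw": 0}
  ]
}}

```text
time_s: 21.42
ee_pos: [469.6, 211.2, 129.5]
ee_rot: [144.2, -1.8, 79.5]
force: [0.1, 0.4, -0.6]
gripper_width: 0.4
```

>>> {"fn": "drive_tool", "kwargs": {
  "moves": [
    {"claw": 1,"dx": -1,"dy": 0,"dz": -1,"yaw": 0},
    {"claw": 1,"dx": -1,"dy": 0,"dz": -1,"yaw": 0},
    {"claw": 1,"dx": -1,"dy": 0,"dz": -1,"yaw": 0}
  ]
}}

```text
time_s: 21.8
ee_pos: [422.7, 154.4, 175.9]
ee_rot: [144.3, -1.6, 79.5]
force: [0.6, -0.5, -0.8]
gripper_width: 0.2
```

```bash
python3 pic.py 4; python3 un.py 0 4
```

```text
q [ 36.  -1. 131. -48.  33.  85.] pos [422.7 154.4 175.9] d world [112.   88.4 -98.3] units dx dy dz [5.23 0.86 6.86]
rel to mid window: n 132.2 u -10.3 y -62.7 F n,u: -1.1 0.1 F [ 0.6 -0.5 -0.8] M z [ 0.578 -0.084 -0.812] t 21.8
[[300.8 191.4]]
```

View pics/scene4.png

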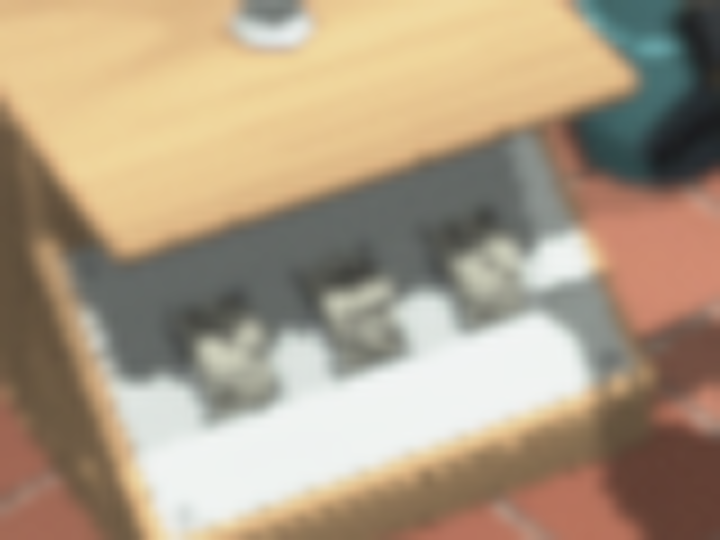

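View pics/un_0_4.png

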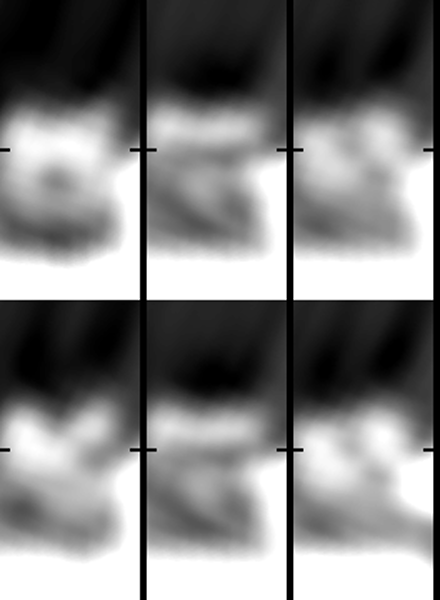

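```bash
cat > zz.py <<'E'
import sys; from h import *
def sharp(f,c,w=9,z=20):
    im=f['color'][c[1]-w-1:c[1]+w+2,c[0]-w:c[0]+w].astype(np.float32)
    im=cv2.resize(im,None,fx=z,fy=z,interpolation=cv2.INTER_CUBIC)
    im=im+1.5*(im-cv2.GaussianBlur(im,(0,0),z*1.5)); g=(im-60)/(235-60)*255
    return np.clip(g,0,255).astype(np.uint8)
C=[(252,215),(266,210),(280,205)]
rows=[np.hstack([sharp(pickle.load(open('scene%s.pkl'%k,'rb')),c,8,16) for c in C]) for k in sys.argv[1:]]
cv2.imwrite('pics/zz_%s.png'%'_'.join(sys.argv[1:]),np.vstack(rows))
E
python3 zz.py 0 4
```

```text
(no output)
```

View pics/zz_0_4.png

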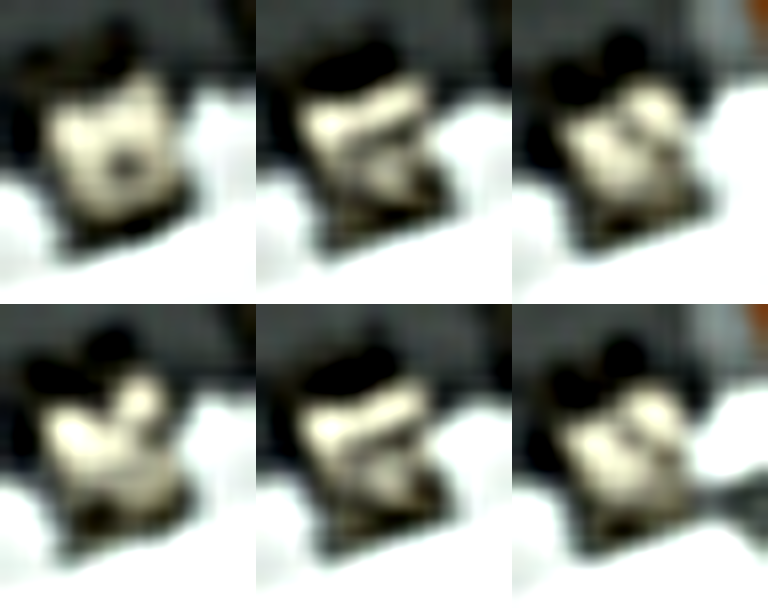

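```bash
python3 - <<'E'
import h; from h import *
f=pickle.load(open('scene4.pkl','rb'))
A=np.array([-54.8,48,55.6]); Y=np.array([0,1,0])
for nm,bx,yw in(("top",[584.5,182.5],-12.5),("scene",[579.5,184.4],-12.8),("avg",[582,183.5],-12.6)):
    h.BX=np.array(bx); h.YAW=np.radians(yw)
    pts={'win':A+22*N,'ridgeL':A+10*N+14*Y,'ridgeR':A+10*N-14*Y,'bot':A+9*N-20*U,'botL':A+9*N-20*U+11*Y,'botR':A+9*N-20*U-11*Y,'1at15':A+22*(N*np.cos(.26)-U*np.sin(.26)),'th-30':A+22*(N*.866-U*.5),'th+30':A+22*(N*.866+U*.5),'front corner L':[-106,95,0],'frontR':[-106,-95,0],'lidFL':[-80,95,143],'lidFR':[-80,-95,143]}
    q=proj(f,b2w(list(pts.values())))
    print(nm,{k:((v-np.array([244,206]))*16).round(0).tolist() if 'c' not in k and 'R' not in k[5:] else v.round(1).tolist() for k,v in zip(pts,q)})
E
```

```text
top {'win': [112.0, 115.0], 'ridgeL': [27.0, 156.0], 'ridgeR': [254.1, 212.8], 'bot': [134.0, 233.0], 'botL': [81.0, 252.0], 'botR': [187.0, 214.0], '1at15': [122.0, 145.0], 'th-30': [130.0, 174.0], 'th+30': [85.0, 65.0], 'front corner L': [242.9, 244.6], 'frontR': [297.5, 223.8], 'lidFL': [-95.0, -53.0], 'lidFR': [833.0, -366.0]}
scene {'win': [119.0, 134.0], 'ridgeL': [34.0, 174.0], 'ridgeR': [254.6, 213.9], 'bot': [141.0, 252.0], 'botL': [88.0, 271.0], 'botR': [194.0, 233.0], '1at15': [129.0, 163.0], 'th-30': [137.0, 193.0], 'th+30': [92.0, 83.0], 'front corner L': [243.2, 245.8], 'frontR': [298.1, 225.1], 'lidFL': [-89.0, -35.0], 'lidFR': [844.0, -347.0]}
avg {'win': [116.0, 125.0], 'ridgeL': [31.0, 165.0], 'ridgeR': [254.3, 213.4], 'bot': [138.0, 242.0], 'botL': [85.0, 261.0], 'botR': [190.0, 223.0], '1at15': [126.0, 154.0], 'th-30': [134.0, 184.0], 'th+30': [89.0, 74.0], 'front corner L': [243.0, 245.2], 'frontR': [297.8, 224.4], 'lidFL': [-92.0, -44.0], 'lidFR': [838.0, -357.0]}
```

The sharpened crops show that the left wheel now has the 2|3 divider at ~(252,216), about 24° below the window. The three's middle pip is at ~(251,213), on the window point, so left is at ≈115–118° and stays. The other two are unchanged. The middle has a bar ~12° below its window. I'll roll it about 8 mm down and look.

```bash
python3 -c "
from go import *
to(win(0,8,5))"
```

```text
q [ 36.  -2. 131. -48.  33.  84.] pos [421.4 152.3 177.1] d world [ 96.9  45.  -94.1] units dx dy dz [2.97 0.73 6.43]
rel to mid window: n 133.7 u -10.4 y -65.0 F n,u: 2.5 -0.3 F [-2.1 -1.5  1.9] M z [ 0.579 -0.085 -0.811] t 21.85
```

>>> {"fn": "drive_tool", "kwargs": {
  "moves": [
    {"claw": 1,"dx": 0.7,"dy": 0.2,"dz": 1,"yaw": 0},
    {"claw": 1,"dx": 0.7,"dy": 0.2,"dz": 1,"yaw": 0},
    {"claw": 1,"dx": 0.7,"dy": 0.2,"dz": 1,"yaw": 0},
    {"claw": 1,"dx": 0.6,"dy": 0.1,"dz": 1,"yaw": 0},
    {"claw": 1,"dx": 0.1,"dy": 0,"dz": 1,"yaw": 0}
  ]
}}

```text
time_s: 22.48
ee_pos: [504.7, 197.6, 103.4]
ee_rot: [144.1, -1.8, 79.3]
force: [0.5, 0.1, 0.1]
gripper_width: 0.4
```

```bash
python3 -c "
from go import *
to(win(0,8,5))"
```

```text
q [ 34.  14. 127. -66.  26. 104.] pos [504.7 197.6 103.4] d world [ 13.5  -0.3 -20.4] units dx dy dz [ 0.08 -0.06  1.22]
rel to mid window: n 32.3 u 5.8 y -2.6 F n,u: -0.2 0.5 F [0.5 0.1 0.1] M z [ 0.58  -0.083 -0.81 ] t 22.48
```

>>> {"fn": "drive_tool", "kwargs": {
  "moves": [
    {"claw": 1,"dx": 0.1,"dy": 0,"dz": 0.9,"yaw": 0},
    {"claw": 1,"dx": 0.03,"dy": 0,"dz": 0.3,"yaw": 0},
    {"claw": 1,"dx": 0,"dy": 0,"dz": 0.05,"yaw": 0}
  ]
}}

```text
time_s: 22.85
ee_pos: [520.6, 197.6, 79.1]
ee_rot: [144.4, -1.7, 79.3]
force: [-1.0, -0.4, -0.5]
gripper_width: 0.4
```

```bash
python3 -c "
from go import *
to(win(0,0,5))"
```

```text
q [ 33.  17. 127. -73.  24. 110.] pos [520.6 197.6  79.1] d world [ 2.1 -1.3 -2.6] units dx dy dz [-0.05  0.02  0.17]
rel to mid window: n 3.5 u 4.6 y 0.8 F n,u: 0.1 -1.0 F [-1.  -0.4 -0.5] M z [ 0.577 -0.085 -0.813] t 22.85
```

>>> {"fn": "drive_tool", "kwargs": {
  "moves": [
    {"claw": 1,"dx": -0.03,"dy": 0.03,"dz": 0.18,"yaw": 0},
    {"claw": 1,"dx": 0,"dy": 0,"dz": 0.06,"yaw": 0}
  ]
}}

```text
time_s: 23.1
ee_pos: [523.6, 196.6, 76.3]
ee_rot: [144.3, -1.7, 79.3]
force: [-7.5, 1.6, 9.5]
gripper_width: 0.5
```

```bash
python3 -c "
from go import *
to(win(0,0,5))"
```

```text
q [ 33.  18. 127. -74.  23. 111.] pos [523.6 196.6  76.3] d world [-0.9 -0.3  0.2] units dx dy dz [-0.02 -0.03 -0.03]
rel to mid window: n -0.6 u 5.5 y 0.5 F n,u: 12.2 -0.9 F [-7.5  1.6  9.5] M z [ 0.577 -0.084 -0.812] t 23.1
```

Contact at 12 N. I roll down to u ≈ -3.

>>> {"fn": "drive_tool", "kwargs": {
  "moves": [
    {"claw": 1,"dx": 0,"dy": -0.2,"dz": 0.04,"yaw": 0},
    {"claw": 1,"dx": 0,"dy": -0.2,"dz": 0.05,"yaw": 0}
  ]
}}

```text
time_s: 23.35
ee_pos: [519.1, 197.7, 73.1]
ee_rot: [144.0, -1.8, 79.3]
force: [-4.9, -0.1, 7.2]
gripper_width: 0.9
```

```bash
python3 -c "
from go import *
to(win(0,0,-3))"
```

```text
q [ 33.  18. 128. -77.  24. 115.] pos [519.1 197.7  73.1] d world [-2.7 -0.  -1.3] units dx dy dz [-0.03 -0.14 -0.03]
rel to mid window: n -0.5 u -0.1 y 0.6 F n,u: 8.6 0.2 F [-4.9 -0.1  7.2] M z [ 0.582 -0.084 -0.809] t 23.35
```

>>> {"fn": "drive_tool", "kwargs": {
  "moves": [
    {"claw": 1,"dx": -0.02,"dy": -0.15,"dz": 0.05,"yaw": 0},
    {"claw": 1,"dx": 0,"dy": 0,"dz": -0.8,"yaw": 0},
    {"claw": 1,"dx": 0,"dy": 0,"dz": -1,"yaw": 0},
    {"claw": 1,"dx": -1,"dy": 0,"dz": -1,"yaw": 0},
    {"claw": 1,"dx": -1,"dy": 0,"dz": -1,"yaw": 0}
  ]
}}

```text
time_s: 23.98
ee_pos: [464.6, 166.0, 134.1]
ee_rot: [144.1, -1.8, 79.3]
force: [-0.3, -0.0, 0.6]
gripper_width: 0.3
```

>>> {"fn": "drive_tool", "kwargs": {
  "moves": [
    {"claw": 1,"dx": -1,"dy": 0,"dz": -1,"yaw": 0},
    {"claw": 1,"dx": -1,"dy": 0,"dz": -1,"yaw": 0}
  ]
}}

```text
time_s: 24.22
ee_pos: [432.6, 129.0, 166.4]
ee_rot: [144.1, -1.9, 79.4]
force: [0.1, -0.0, -0.8]
gripper_width: 0.6
```

```bash
python3 pic.py 5; python3 zz.py 4 5
```

```text
q [ 31.  -1. 132. -50.  29.  83.] pos [432.6 129.  166.4] d world [102.2 113.8 -88.8] units dx dy dz [6.38 0.49 6.1 ]
rel to mid window: n 115.7 u -3.4 y -85.3 F n,u: -0.7 -0.4 F [ 0.1 -0.  -0.8] M z [ 0.581 -0.082 -0.81 ] t 24.23
[[304.4 188.7]]
```

View pics/zz_4_5.png

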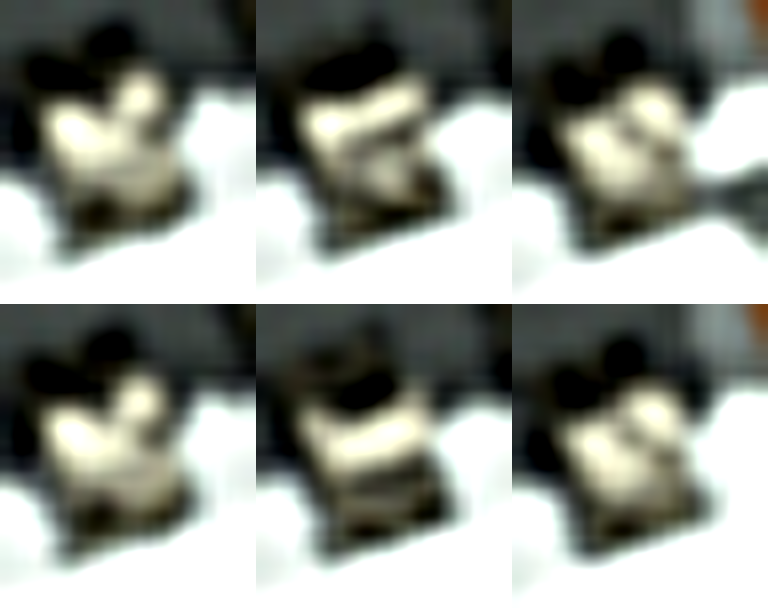

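The middle wheel's bar moved down to ~(267.5,216.7), with a wide pip-free bright band above it and a single central pip appearing at ~(266,211). So it shows one (six below), near 350°. Five needs about 110° rolling up the slope. I go to the low end of the stroke.

```bash
python3 -c "
from go import *
to(win(0,10,-9))"
```

```text
q [ 31.  -2. 133. -50.  29.  83.] pos [431.2 127.1 167.6] d world [ 74.7  73.  -91. ] units dx dy dz [ 4.13 -0.33  5.55]
rel to mid window: n 117.3 u -3.5 y -87.5 F n,u: 1.9 -0.6 F [-1.8 -0.8  1.2] M z [ 0.582 -0.084 -0.809] t 24.27
```

>>> {"fn": "drive_tool", "kwargs": {
  "moves": [
    {"claw": 1,"dx": 1,"dy": -0.1,"dz": 1,"yaw": 0},
    {"claw": 1,"dx": 1,"dy": -0.1,"dz": 1,"yaw": 0},
    {"claw": 1,"dx": 1,"dy": -0.1,"dz": 1,"yaw": 0},
    {"claw": 1,"dx": 1,"dy": 0,"dz": 1,"yaw": 0},
    {"claw": 1,"dx": 0.2,"dy": 0,"dz": 1,"yaw": 0}
  ]
}}

```text
time_s: 24.9
ee_pos: [503.3, 206.2, 87.4]
ee_rot: [143.7, -2.4, 79.3]
force: [0.5, -0.6, 0.1]
gripper_width: 0.2
```

```bash
python3 -c "
from go import *
to(win(0,2,-9))"
```

```text
q [ 35.  16. 128. -73.  25. 113.] pos [503.3 206.2  87.4] d world [  7.1  -7.1 -17.3] units dx dy dz [-0.32 -0.17  0.93]
rel to mid window: n 21.1 u -6.0 y 5.4 F n,u: -0.3 0.6 F [ 0.5 -0.6  0.1] M z [ 0.588 -0.078 -0.805] t 24.9
```

>>> {"fn": "drive_tool", "kwargs": {
  "moves": [
    {"claw": 1,"dx": -0.3,"dy": -0.1,"dz": 0.6,"yaw": 0},
    {"claw": 1,"dx": 0,"dy": -0.1,"dz": 0.2,"yaw": 0},
    {"claw": 1,"dx": 0,"dy": 0,"dz": 0.05,"yaw": 0}
  ]
}}

```text
time_s: 25.28
ee_pos: [510.0, 202.2, 72.9]
ee_rot: [144.1, -2.2, 79.2]
force: [0.1, -0.2, 0.4]
gripper_width: 0.5
```

```bash
python3 -c "
from go import *
to(win(0,0,-9))"
```

```text
q [ 34.  17. 129. -77.  24. 116.] pos [510.  202.2  72.9] d world [ 1.5 -3.4 -4.5] units dx dy dz [-0.16 -0.04  0.24]
rel to mid window: n 4.9 u -8.2 y 3.0 F n,u: 0.3 0.4 F [ 0.1 -0.2  0.4] M z [ 0.581 -0.079 -0.81 ] t 25.27
```

>>> {"fn": "drive_tool", "kwargs": {
  "moves": [
    {"claw": 1,"dx": -0.1,"dy": 0,"dz": 0.2,"yaw": 0},
    {"claw": 1,"dx": 0,"dy": 0,"dz": 0.08,"yaw": 0}
  ]
}}

```text
time_s: 25.52
ee_pos: [513.6, 201.1, 71.6]
ee_rot: [144.3, -2.2, 79.2]
force: [-0.2, 0.4, -0.1]
gripper_width: 0.2
```

```bash
python3 -c "
from go import *
to(win(0,0,-9))"
```

```text
q [ 34.  18. 128. -77.  23. 115.] pos [513.6 201.1  71.6] d world [-2.1 -2.3 -3.1] units dx dy dz [-0.14 -0.15  0.08]
rel to mid window: n 1.7 u -6.0 y 2.7 F n,u: 0.0 -0.3 F [-0.2  0.4 -0.1] M z [ 0.579 -0.079 -0.811] t 25.52
```

>>> {"fn": "drive_tool", "kwargs": {
  "moves": [
    {"claw": 1,"dx": 0,"dy": -0.1,"dz": 0.15,"yaw": 0},
    {"claw": 1,"dx": 0,"dy": -0.05,"dz": 0.08,"yaw": 0}
  ]
}}

```text
time_s: 25.78
ee_pos: [514.5, 202.0, 69.2]
ee_rot: [144.4, -2.1, 79.2]
force: [-4.1, -1.6, 6.3]
gripper_width: 0.2
```

```bash
python3 -c "
from go import *
to(win(0,0,-9))"
```

```text
q [ 34.  18. 128. -77.  23. 115.] pos [514.5 202.   69.2] d world [-2.9 -3.2 -0.7] units dx dy dz [-0.19 -0.11 -0.04]
rel to mid window: n -0.7 u -6.8 y 3.8 F n,u: 7.3 0.6 F [-4.1 -1.6  6.3] M z [ 0.577 -0.081 -0.813] t 25.77
```

Contact at 7 N. I roll up the slope.

>>> {"fn": "drive_tool", "kwargs": {
  "moves": [
    {"claw": 1,"dx": -0.05,"dy": 0.2,"dz": 0.06,"yaw": 0},
    {"claw": 1,"dx": -0.05,"dy": 0.25,"dz": 0.06,"yaw": 0}
  ]
}}

```text
time_s: 26.02
ee_pos: [521.3, 200.4, 74.1]
ee_rot: [144.4, -2.3, 79.4]
force: [-13.3, 2.4, 16.7]
gripper_width: 0.1
```

```bash
python3 -c "
from go import *
to(win(0,0,9))"
```

```text
q [ 33.  18. 128. -76.  23. 113.] pos [521.3 200.4  74.1] d world [ 4.6 -4.8  4.6] units dx dy dz [-0.18  0.36 -0.04]
rel to mid window: n -0.6 u 1.8 y 3.7 F n,u: 21.4 -1.5 F [-13.3   2.4  16.7] M z [ 0.578 -0.075 -0.812] t 26.02
```

>>> {"fn": "drive_tool", "kwargs": {
  "moves": [
    {"claw": 1,"dx": -0.05,"dy": 0.25,"dz": 0.04,"yaw": 0},
    {"claw": 1,"dx": -0.05,"dy": 0.2,"dz": 0.05,"yaw": 0}
  ]
}}

```text
time_s: 26.28
ee_pos: [529.0, 198.7, 79.6]
ee_rot: [144.3, -2.6, 79.6]
force: [-1.2, 2.0, 2.7]
gripper_width: 0.0
```

```bash
python3 -c "
from go import *
to(win(0,0,10))"
```

```text
q [ 32.  17. 127. -74.  22. 110.] pos [529.  198.7  79.6] d world [-2.3 -3.2 -0.2] units dx dy dz [-0.18 -0.07 -0.04]
rel to mid window: n -0.7 u 11.4 y 3.7 F n,u: 3.1 0.3 F [-1.2  2.   2.7] M z [ 0.58  -0.069 -0.811] t 26.27
```

>>> {"fn": "drive_tool", "kwargs": {
  "moves": [
    {"claw": 1,"dx": 0,"dy": -0.1,"dz": -0.5,"yaw": 0},
    {"claw": 1,"dx": -0.1,"dy": -0.5,"dz": -0.1,"yaw": 0},
    {"claw": 1,"dx": -0.1,"dy": -0.4,"dz": 0,"yaw": 0}
  ]
}}

```text
time_s: 26.65
ee_pos: [506.0, 198.9, 78.0]
ee_rot: [144.3, -2.6, 79.5]
force: [-0.5, -0.1, -1.2]
gripper_width: 0.6
```

```bash
python3 -c "
from go import *
to(win(0,0,-9))"
```

```text
q [ 34.  16. 129. -76.  23. 115.] pos [506.  198.9  78. ] d world [ 5.5 -0.  -9.6] units dx dy dz [ 0.03 -0.06  0.55]
rel to mid window: n 10.9 u -8.0 y -1.2 F n,u: -0.7 -1.0 F [-0.5 -0.1 -1.2] M z [ 0.581 -0.07  -0.811] t 26.65
```

>>> {"fn": "drive_tool", "kwargs": {
  "moves": [
    {"claw": 1,"dx": 0,"dy": -0.15,"dz": 0.45,"yaw": 0},
    {"claw": 1,"dx": 0,"dy": -0.15,"dz": 0.15,"yaw": 0},
    {"claw": 1,"dx": -0.05,"dy": -0.1,"dz": 0.1,"yaw": 0}
  ]
}}

```text
time_s: 27.02
ee_pos: [508.9, 200.5, 67.5]
ee_rot: [144.9, -2.3, 79.3]
force: [-0.2, 0.3, -0.4]
gripper_width: 0.5
```

```bash
python3 -c "
from go import *
to(win(0,0,-9))"
```

```text
q [ 34.  18. 129. -77.  23. 115.] pos [508.9 200.5  67.5] d world [ 2.6 -1.7  0.9] units dx dy dz [-0.06  0.14  0.04]
rel to mid window: n 0.9 u -11.9 y 1.0 F n,u: -0.2 -0.4 F [-0.2  0.3 -0.4] M z [ 0.571 -0.074 -0.817] t 27.02
```

>>> {"fn": "drive_tool", "kwargs": {
  "moves": [
    {"claw": 1,"dx": 0,"dy": 0.12,"dz": 0.08,"yaw": 0},
    {"claw": 1,"dx": 0,"dy": 0.05,"dz": 0.09,"yaw": 0}
  ]
}}

```text
time_s: 27.28
ee_pos: [512.8, 199.7, 66.9]
ee_rot: [145.0, -2.4, 79.3]
force: [-22.8, 2.2, 22.7]
gripper_width: 0.9
```

```bash
python3 -c "
from go import *
to(win(0,0,-9))"
```

```text
q [ 33.  18. 129. -77.  23. 115.] pos [512.8 199.7  66.9] d world [-1.3 -0.9  1.5] units dx dy dz [-0.05  0.   -0.1 ]
rel to mid window: n -1.9 u -9.0 y 1.2 F n,u: 31.6 -5.6 F [-22.8   2.2  22.7] M z [ 0.57  -0.073 -0.818] t 27.27
```

>>> {"fn": "drive_tool", "kwargs": {
  "moves": [
    {"claw": 1,"dx": -0.02,"dy": 0.25,"dz": 0,"yaw": 0},
    {"claw": 1,"dx": -0.02,"dy": 0.25,"dz": 0.05,"yaw": 0},
    {"claw": 1,"dx": -0.02,"dy": 0.25,"dz": 0.05,"yaw": 0}
  ]
}}

```text
time_s: 27.65
ee_pos: [523.6, 197.4, 76.2]
ee_rot: [144.9, -2.7, 79.5]
force: [-7.9, 1.4, 9.2]
gripper_width: 0.6
```

```bash
python3 -c "
from go import *
to(win(0,0,9))"
```

```text
q [ 32.  17. 127. -73.  22. 110.] pos [523.6 197.4  76.2] d world [ 2.3 -1.8  2.5] units dx dy dz [-0.06  0.18 -0.03]
rel to mid window: n -0.5 u 5.4 y 1.2 F n,u: 12.2 -1.2 F [-7.9  1.4  9.2] M z [ 0.572 -0.067 -0.818] t 27.65
```

Good press. I finish the stroke to u≈9, then lift clear and look.

>>> {"fn": "drive_tool", "kwargs": {
  "moves": [
    {"claw": 1,"dx": -0.02,"dy": 0.2,"dz": 0.05,"yaw": 0},
    {"claw": 1,"dx": 0,"dy": -0.05,"dz": -0.9,"yaw": 0},
    {"claw": 1,"dx": -0.1,"dy": -0.3,"dz": -1,"yaw": 0},
    {"claw": 1,"dx": -1,"dy": -0.2,"dz": -1,"yaw": 0},
    {"claw": 1,"dx": -1,"dy": -0.2,"dz": -1,"yaw": 0}
  ]
}}

```text
time_s: 28.28
ee_pos: [463.7, 163.1, 133.8]
ee_rot: [144.8, -2.8, 79.5]
force: [0.3, -0.3, 0.2]
gripper_width: -0.0
```

>>> {"fn": "drive_tool", "kwargs": {
  "moves": [
    {"claw": 1,"dx": -1,"dy": 0,"dz": -1,"yaw": 0},
    {"claw": 1,"dx": -1,"dy": 0,"dz": -1,"yaw": 0}
  ]
}}

```text
time_s: 28.52
ee_pos: [432.4, 125.2, 165.5]
ee_rot: [144.8, -2.7, 79.6]
force: [-0.8, -0.4, 0.4]
gripper_width: 0.5
```

```bash
python3 pic.py 6; python3 zz.py 5 6
```

```text
q [ 29.  -2. 133. -48.  27.  79.] pos [432.4 125.2 165.5] d world [102.4 117.6 -87.9] units dx dy dz [6.49 0.53 6.14]
rel to mid window: n 114.6 u -3.4 y -89.1 F n,u: 0.7 -0.3 F [-0.8 -0.4  0.4] M z [ 0.574 -0.066 -0.816] t 28.52
[[305.4 188.4]]
```

View pics/zz_5_6.png

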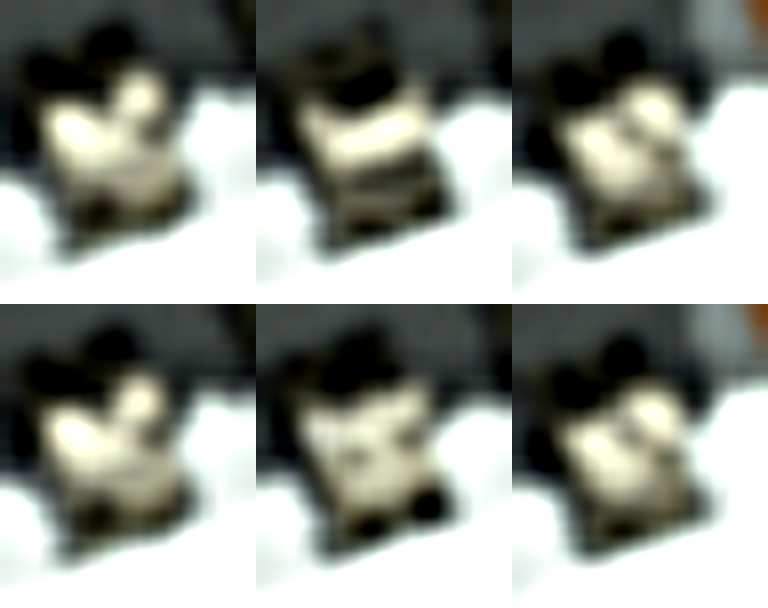

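```bash
cat > prof.py <<'E'
import sys,h; from h import *
h.BX=np.array([584.5,182.5]); h.YAW=np.radians(-12.5)
def prof(k,y):
    f=pickle.load(open('scene%s.pkl'%k,'rb')); g=cv2.cvtColor(f['color'],cv2.COLOR_BGR2GRAY).astype(np.float32)
    th=np.arange(40,-70,-6)
    o=[]
    for dy in(7,0,-7):
        P=[np.array([-54.8,y+dy,55.6])+22*(np.cos(t)*N+np.sin(t)*U) for t in np.radians(th)]
        q=proj(f,b2w(P)).astype(np.float32); o.append(cv2.remap(g,q[None,:,0],q[None,:,1],cv2.INTER_CUBIC)[0])
    return th,np.array(o)
if __name__=='__main__':
    for a in sys.argv[1:]:
        k,y=a.split(':'); th,o=prof(k,float(y)); print(a); print('   th',*['%4d'%t for t in th]); [print('  ','LCR'[i],*['%4d'%v for v in r]) for i,r in enumerate(o)]
E
python3 prof.py 0:48 6:48 0:0 5:0 6:0 6:-48
```

```text
0:48
   th   40   34   28   22   16   10    4   -2   -8  -14  -20  -26  -32  -38  -44  -50  -56  -62  -68
   L   84   87   93  108  136  166  189  196  191  181  170  163  157  144  128  119  132  160  190
   C   86   87   90   99  128  160  186  198  187  170  152  148  152  146  129  117  118  144  173
   R   80   82   90  112  138  160  171  178  182  181  179  177  166  150  138  134  145  172  199
6:48
   th   40   34   28   22   16   10    4   -2   -8  -14  -20  -26  -32  -38  -44  -50  -56  -62  -68
   L   72   73   82  108  147  181  202  204  198  186  166  146  129  119  124  140  167  194  214
   C   80   83   89   95  119  148  173  186  188  185  173  168  166  157  144  143  153  182  208
   R   76   86  101  128  157  179  177  157  146  156  173  180  172  157  147  146  157  181  205
0:0
   th   40   34   28   22   16   10    4   -2   -8  -14  -20  -26  -32  -38  -44  -50  -56  -62  -68
   L   77   73   79  105  145  174  178  157  142  139  139  132  120  115  120  125  148  174  202
   C   70   64   67   87  128  164  177  157  134  146  153  152  146  136  120  11
[... 633 characters left out ...]
 82   84   90  105  131  157  178  179  164  166  176  175  162  138  121  121  148  181  210
   C   73   73   82   98  130  163  183  188  184  185  187  180  166  150  137  141  160  189  211
   R   79   83   83   96  123  157  174  166  158  168  186  187  169  145  125  124  141  174  203
6:-48
   th   40   34   28   22   16   10    4   -2   -8  -14  -20  -26  -32  -38  -44  -50  -56  -62  -68
   L   72   71   76   82  109  144  179  194  196  193  184  170  153  134  124  124  149  180  210
   C   82   82   85   99  130  158  167  167  170  179  178  169  158  152  144  145  155  181  205
   R   70   78   89  111  136  169  190  194  193  183  173  176  171  159  151  150  161  186  209
```

```bash
cat > un2.py <<'E'
import sys,h; from h import *
h.BX=np.array([584.5,182.5]); h.YAW=np.radians(-12.5)
cols=[]
for a in sys.argv[1:]:
    k,y=a.split(':'); y=float(y)
    f=pickle.load(open('scene%s.pkl'%k,'rb')); g=cv2.cvtColor(f['color'],cv2.COLOR_BGR2GRAY).astype(np.float32)
    g=cv2.resize(g,None,fx=4,fy=4,interpolation=cv2.INTER_CUBIC); g=g+2.0*(g-cv2.GaussianBlur(g,(0,0),7))
    th=np.radians(np.linspace(45,-65,330)); ys=np.linspace(y+13,y-13,150)
    P=np.array([[np.array([-54.8,yy,55.6])+22*(np.cos(t)*N+np.sin(t)*U) for yy in ys] for t in th]).reshape(-1,3)
    q=((proj(f,b2w(P))+.5)*4-.5).astype(np.float32).reshape(330,150,2)
    w=cv2.remap(g,q[...,0],q[...,1],cv2.INTER_LINEAR)
    sh=cv2.GaussianBlur(w.mean(1,keepdims=True),(1,0) if 0 else (1,61),20); sh=cv2.GaussianBlur(np.repeat(w.mean(1,keepdims=True),3,1),(0,0),25)[:,1:2]
    w=np.clip(128+(w-sh)*1.3,0,255).astype(np.uint8)
    for d in(30,15,0,-15,-30,-45,-60):
        r=int((45-d)*3); w[r,:10]=0; w[r,-10:]=0
        if d==0: w[r-1:r+2,:16]=255
    cols+= [w,np.zeros((330,6),np.uint8)]
im=np.hstack(cols); z=min(1.7,800/im.shape[1]); cv2.imwrite('pics/un2.png',cv2.resize(im,None,fx=z,fy=z))
E
python3 un2.py 0:48 6:48 0:0 5:0 6:0 6:-48; cp pics/un2.png pics/un2_6.png
```

```text
(no output)
```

View pics/un2_6.png

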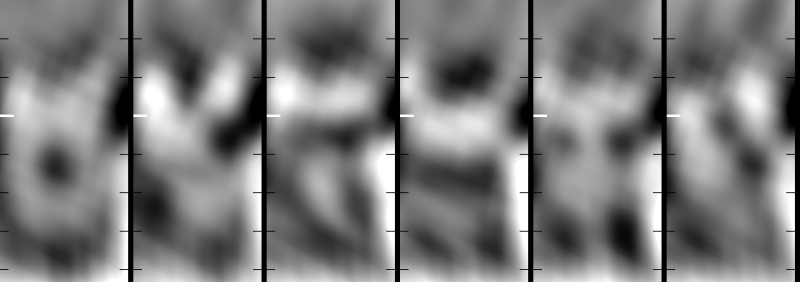

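The unrolled crops are clear now. Left: three's lower-right pip is at -8° and two's upper-left at -35°, so θ≈110–114°. Right shows three on centre, so it needs ~60° up. Middle shows four corner pips with rows at -9° and -45° and a bright centre, so it's four (θ≈207°), with five's lower row just above. It turned further than I reckoned. I'll roll it ~33° back down and look again.

```bash
python3 -c "
from go import *
to(win(0,12,8))"
```

```text
q [ 29.  -2. 133. -47.  27.  79.] pos [431.  123.3 166.7] d world [ 87.4  74.  -78.6] units dx dy dz [4.24 0.57 5.47]
rel to mid window: n 116.1 u -3.5 y -91.3 F n,u: 1.5 -0.9 F [-1.9 -1.4  0.7] M z [ 0.575 -0.068 -0.815] t 28.57
```

>>> {"fn": "drive_tool", "kwargs": {
  "moves": [
    {"claw": 1,"dx": 1,"dy": 0.2,"dz": 1,"yaw": 0},
    {"claw": 1,"dx": 1,"dy": 0.1,"dz": 1,"yaw": 0},
    {"claw": 1,"dx": 1,"dy": 0.1,"dz": 1,"yaw": 0},
    {"claw": 1,"dx": 1,"dy": 0.1,"dz": 1,"yaw": 0},
    {"claw": 1,"dx": 0.1,"dy": 0,"dz": 0.9,"yaw": 0}
  ]
}}

```text
time_s: 29.2
ee_pos: [515.1, 198.4, 98.1]
ee_rot: [144.3, -3.1, 79.4]
force: [0.5, -0.5, -0.5]
gripper_width: 0.5
```

```bash
python3 -c "
from go import *
to(win(0,4,8))"
```

```text
q [ 33.  15. 127. -68.  23. 105.] pos [515.1 198.4  98.1] d world [  7.8  -2.1 -16.7] units dx dy dz [-0.08 -0.16  0.91]
rel to mid window: n 22.3 u 11.0 y 0.4 F n,u: -0.7 0.2 F [ 0.5 -0.5 -0.5] M z [ 0.582 -0.064 -0.811] t 29.2
```

>>> {"fn": "drive_tool", "kwargs": {
  "moves": [
    {"claw": 1,"dx": 0,"dy": -0.15,"dz": 0.75,"yaw": 0},
    {"claw": 1,"dx": 0,"dy": -0.03,"dz": 0.15,"yaw": 0},
    {"claw": 1,"dx": 0,"dy": 0,"dz": 0.08,"yaw": 0}
  ]
}}

```text
time_s: 29.58
ee_pos: [524.9, 198.5, 78.2]
ee_rot: [144.4, -3.1, 79.4]
force: [-0.4, 0.4, -0.4]
gripper_width: 0.6
```

```bash
python3 -c "
from go import *
to(win(0,0,8))"
```

```text
q [ 32.  17. 127. -75.  22. 112.] pos [524.9 198.5  78.2] d world [ 0.2 -2.8 -0. ] units dx dy dz [-0.13  0.03  0.02]
rel to mid window: n 0.5 u 7.4 y 2.7 F n,u: -0.0 -0.6 F [-0.4  0.4 -0.4] M z [ 0.58  -0.064 -0.812] t 29.57
```

>>> {"fn": "drive_tool", "kwargs": {
  "moves": [
    {"claw": 1,"dx": -0.05,"dy": 0,"dz": 0.09,"yaw": 0},
    {"claw": 1,"dx": -0.03,"dy": -0.2,"dz": 0.06,"yaw": 0},
    {"claw": 1,"dx": -0.03,"dy": -0.2,"dz": 0.05,"yaw": 0}
  ]
}}

```text
time_s: 29.95
ee_pos: [522.2, 199.4, 76.5]
ee_rot: [144.2, -3.3, 79.4]
force: [-0.8, -0.8, 0.3]
gripper_width: 0.6
```

```bash
python3 -c "
from go import *
to(win(0,0,-6))"
```

```text
q [ 32.  17. 128. -77.  22. 114.] pos [522.2 199.4  76.5] d world [-8.3 -1.1 -6.3] units dx dy dz [-0.15 -0.5   0.02]
rel to mid window: n 0.7 u 4.0 y 2.9 F n,u: 0.6 -0.3 F [-0.8 -0.8  0.3] M z [ 0.583 -0.062 -0.81 ] t 29.95
```

>>> {"fn": "drive_tool", "kwargs": {
  "moves": [
    {"claw": 1,"dx": -0.05,"dy": 0.1,"dz": 0.2,"yaw": 0},
    {"claw": 1,"dx": -0.03,"dy": 0,"dz": 0.1,"yaw": 0}
  ]
}}

```text
time_s: 30.2
ee_pos: [527.8, 198.2, 78.5]
ee_rot: [144.0, -3.4, 79.4]
force: [-8.8, 0.3, 14.9]
gripper_width: 0.3
```

```bash
python3 -c "
from go import *
to(win(0,0,-6))"
```

```text
q [ 32.  17. 127. -77.  22. 114.] pos [527.8 198.2  78.5] d world [-13.8   0.1  -8.3] units dx dy dz [-0.15 -0.79 -0.07]
rel to mid window: n -0.9 u 9.9 y 2.9 F n,u: 17.2 1.5 F [-8.8  0.3 14.9] M z [ 0.587 -0.061 -0.808] t 30.2
```

>>> {"fn": "drive_tool", "kwargs": {
  "moves": [
    {"claw": 1,"dx": -0.03,"dy": -0.25,"dz": 0.04,"yaw": 0},
    {"claw": 1,"dx": -0.03,"dy": -0.25,"dz": 0.06,"yaw": 0}
  ]
}}

```text
time_s: 30.45
ee_pos: [522.1, 199.9, 76.6]
ee_rot: [144.2, -3.4, 79.3]
force: [1.0, 0.4, -0.3]
gripper_width: 0.2
```

```bash
python3 -c "
from go import *
to(win(0,0,-6))"
```

```text
q [ 32.  17. 128. -77.  22. 114.] pos [522.1 199.9  76.6] d world [-8.2 -1.6 -6.4] units dx dy dz [-0.18 -0.5   0.03]
rel to mid window: n 0.9 u 3.9 y 3.4 F n,u: -0.8 0.5 F [ 1.   0.4 -0.3] M z [ 0.584 -0.062 -0.81 ] t 30.45
```

At the q4 limit (-77°) the solver slides the tip off. I'll push into that limit in free air, which lowers the tilt a little and restores freedom.

>>> {"fn": "drive_tool", "kwargs": {
  "moves": [
    {"claw": 1,"dx": -0.2,"dy": -0.3,"dz": -0.5,"yaw": 0},
    {"claw": 1,"dx": -0.2,"dy": -1,"dz": 0,"yaw": 0},
    {"claw": 1,"dx": 0,"dy": -1,"dz": 0.2,"yaw": 0},
    {"claw": 1,"dx": 0,"dy": -1,"dz": 0.2,"yaw": 0}
  ]
}}

```text
time_s: 30.95
ee_pos: [465.4, 210.9, 58.9]
ee_rot: [145.9, -2.5, 78.6]
force: [-0.7, 0.8, -0.7]
gripper_width: 0.5
```

```bash
python3 -c "
from go import *
to(win(0,10,-9))"
```

```text
q [ 38.  17. 132. -77.  25. 121.] pos [465.4 210.9  58.9] d world [ 40.5 -10.8  17.8] units dx dy dz [-0.09  2.23  0.43]
rel to mid window: n 19.5 u -53.5 y 1.7 F n,u: -0.1 -1.1 F [-0.7  0.8 -0.7] M z [ 0.557 -0.075 -0.827] t 30.95
```

>>> {"fn": "drive_tool", "kwargs": {
  "moves": [
    {"claw": 1,"dx": 0,"dy": -1,"dz": 0.2,"yaw": 0},
    {"claw": 1,"dx": 0,"dy": 1,"dz": 0.1,"yaw": 0},
    {"claw": 1,"dx": 0,"dy": 1,"dz": 0.1,"yaw": 0}
  ]
}}

```text
time_s: 31.32
ee_pos: [482.5, 210.5, 67.3]
ee_rot: [146.7, -1.9, 78.7]
force: [0.7, -0.6, 0.5]
gripper_width: 0.6
```

```bash
python3 -c "
from go import *
to(win(0,10,7))"
```

```text
q [ 37.  17. 129. -69.  24. 111.] pos [482.5 210.5  67.3] d world [ 36.2 -13.3  18.5] units dx dy dz [-0.27  2.11  0.27]
rel to mid window: n 16.8 u -34.9 y 5.1 F n,u: -0.0 0.9 F [ 0.7 -0.6  0.5] M z [ 0.543 -0.079 -0.836] t 31.32
```

>>> {"fn": "drive_tool", "kwargs": {
  "moves": [
    {"claw": 1,"dx": -0.1,"dy": 0.7,"dz": 0,"yaw": 0},
    {"claw": 1,"dx": -0.1,"dy": 0.7,"dz": 0.1,"yaw": 0},
    {"claw": 1,"dx": -0.05,"dy": 0.4,"dz": 0.2,"yaw": 0},
    {"claw": 1,"dx": 0,"dy": 0.05,"dz": 0.2,"yaw": 0}
  ]
}}

```text
time_s: 31.82
ee_pos: [517.2, 199.0, 78.8]
ee_rot: [146.8, -1.9, 78.8]
force: [0.4, 0.2, 0.3]
gripper_width: 0.7
```

```bash
python3 -c "
from go import *
to(win(0,0,7))"
```

```text
q [ 32.  17. 126. -64.  23. 101.] pos [517.2 199.   78.8] d world [ 7.1 -3.  -1.2] units dx dy dz [-0.08  0.29  0.25]
rel to mid window: n 5.3 u 1.5 y 1.4 F n,u: 0.1 0.5 F [0.4 0.2 0.3] M z [ 0.542 -0.079 -0.837] t 31.82
```

>>> {"fn": "drive_tool", "kwargs": {
  "moves": [
    {"claw": 1,"dx": -0.05,"dy": 0.28,"dz": 0.05,"yaw": 0},
    {"claw": 1,"dx": 0,"dy": 0,"dz": 0.12,"yaw": 0},
    {"claw": 1,"dx": 0,"dy": 0,"dz": 0.1,"yaw": 0}
  ]
}}

```text
time_s: 32.2
ee_pos: [523.8, 196.4, 76.1]
ee_rot: [146.9, -1.9, 78.8]
force: [-10.9, 0.1, 13.9]
gripper_width: 0.5
```

```bash
python3 -c "
from go import *
to(win(0,0,7))"
```

```text
q [ 31.  17. 126. -64.  23. 100.] pos [523.8 196.4  76.1] d world [ 0.6 -0.4  1.5] units dx dy dz [-0.01  0.07 -0.05]
rel to mid window: n -0.9 u 5.6 y 0.3 F n,u: 17.5 -0.8 F [-10.9   0.1  13.9] M z [ 0.541 -0.079 -0.838] t 32.2
```

Clean contact now, 17 N at u=5.6. I roll down to about u=-7.

>>> {"fn": "drive_tool", "kwargs": {
  "moves": [
    {"claw": 1,"dx": 0,"dy": -0.2,"dz": 0.05,"yaw": 0},
    {"claw": 1,"dx": 0,"dy": -0.2,"dz": 0.05,"yaw": 0},
    {"claw": 1,"dx": 0,"dy": -0.2,"dz": 0.05,"yaw": 0}
  ]
}}

```text
time_s: 32.58
ee_pos: [516.4, 198.2, 71.3]
ee_rot: [146.5, -1.9, 78.8]
force: [-6.4, -1.2, 9.3]
gripper_width: 0.4
```

```bash
python3 -c "
from go import *
to(win(0,0,-7))"
```

```text
q [ 32.  18. 127. -68.  23. 106.] pos [516.4 198.2  71.3] d world [-3.3  0.3 -1.7] units dx dy dz [-0.02 -0.18 -0.02]
rel to mid window: n -0.5 u -3.3 y 0.5 F n,u: 11.1 0.5 F [-6.4 -1.2  9.3] M z [ 0.547 -0.08  -0.833] t 32.58
```

>>> {"fn": "drive_tool", "kwargs": {
  "moves": [
    {"claw": 1,"dx": 0,"dy": -0.2,"dz": 0.05,"yaw": 0},
    {"claw": 1,"dx": 0,"dy": 0,"dz": -0.9,"yaw": 0},
    {"claw": 1,"dx": 0,"dy": 0,"dz": -1,"yaw": 0},
    {"claw": 1,"dx": -1,"dy": 0,"dz": -1,"yaw": 0},
    {"claw": 1,"dx": -1,"dy": 0,"dz": -1,"yaw": 0}
  ]
}}

```text
time_s: 33.2
ee_pos: [461.2, 166.1, 132.5]
ee_rot: [146.5, -1.8, 78.9]
force: [-0.2, -0.2, 0.3]
gripper_width: 0.4
```

>>> {"fn": "drive_tool", "kwargs": {
  "moves": [
    {"claw": 1,"dx": -1,"dy": 0,"dz": -1,"yaw": 0},
    {"claw": 1,"dx": -1,"dy": 0,"dz": -1,"yaw": 0}
  ]
}}

```text
time_s: 33.45
ee_pos: [430.1, 129.0, 165.1]
ee_rot: [146.6, -1.8, 79.0]
force: [-1.1, 0.3, -0.5]
gripper_width: 0.4
```

```bash
python3 pic.py 7; python3 un2.py 7:48 6:48 5:0 6:0 7:0 7:-48; cp pics/un2.png pics/un2_7.png; python3 prof.py 7:0
```

```text
q [ 30.  -1. 131. -43.  30.  76.] pos [430.1 129.  165.1] d world [104.7 113.8 -87.5] units dx dy dz [6.45 0.86 6.05]
rel to mid window: n 116.0 u -6.1 y -85.9 F n,u: 0.3 -1.2 F [-1.1  0.3 -0.5] M z [ 0.546 -0.08  -0.834] t 33.45
[[305.  189.5]]
7:0
   th   40   34   28   22   16   10    4   -2   -8  -14  -20  -26  -32  -38  -44  -50  -56  -62  -68
   L   70   70   81  109  149  183  198  186  159  150  149  145  134  128  130  135  158  183  209
   C   71   75   82   92  112  136  155  171  178  178  173  163  155  148  143  146  163  189  211
   R   74   77   79   99  132  170  185  173  157  157  163  156  138  125  122  133  152  184  209
```

View pics/un2_7.png

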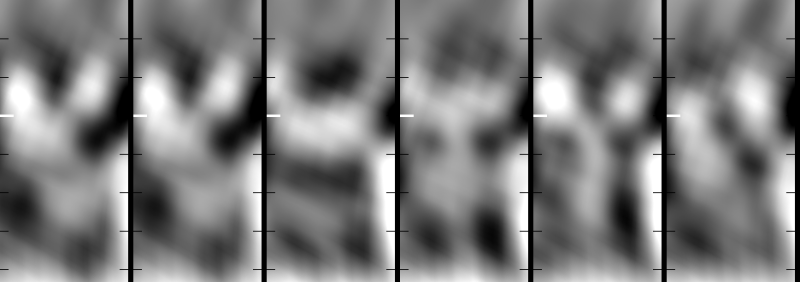

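The middle now shows the five: centre pip at ~+10°, its lower pair at -10°, four's upper pair at -37°. So the face centre is ≈+7°, and left's three ≈+8° likewise. I check the angle scale against the dark index ridges before trusting those.

```bash
python3 - <<'E'
import h; from h import *
f=pickle.load(open('scene7.pkl','rb'))
h.BX=np.array([584.5,182.5]); h.YAW=np.radians(-12.5)
for y in(48,0,-48):
    A=np.array([-54.8,y,55.6]); Y=np.array([0,1,0])
    for hN in(9,13,17): print(y,hN,proj(f,b2w([A+hN*N-14*Y,A+hN*N+14*Y])).round(1).tolist())
g=cv2.cvtColor(f['color'],cv2.COLOR_BGR2GRAY)
print(g[204:224,242:264])
im=cv2.resize(f['color'][196:226,240:292],None,fx=15,fy=15,interpolation=cv2.INTER_CUBIC)
for i in range(0,52,4): cv2.putText(im,str(240+i),(i*15,10),0,.35,(0,0,255),1)
for i in range(0,30,3): cv2.putText(im,str(196+i),(0,i*15+12),0,.35,(0,0,255),1)
im=np.clip(im.astype(float)*1.4-40,0,255).astype(np.uint8)
cv2.imwrite('pics/g7.png',im)
E
```

```text
48 9 [[254.0, 212.9], [245.6, 215.8]]
48 13 [[254.4, 212.5], [246.0, 215.5]]
48 17 [[254.7, 212.2], [246.3, 215.1]]
0 9 [[268.0, 207.9], [259.9, 210.8]]
0 13 [[268.4, 207.6], [260.3, 210.4]]
0 17 [[268.9, 207.2], [260.7, 210.1]]
-48 9 [[281.7, 203.1], [273.8, 205.9]]
-48 13 [[282.1, 202.7], [274.2, 205.5]]
-48 17 [[282.6, 202.4], [274.6, 205.2]]
[[102 102 103 103 103 103 103 104 103 103 102 102 102 102 101  98  96  93
   85  77  73  71]
 [104 103 104 104 103 103 103 102 102 101 102 101 102 102  99  90  85  83
   75  70  73  78]
 [103 104 104 103 102 102 102 101  98  96  99 101 102 102 100  91  80  80
   79  80  86  94]
 [103 102 102 101 101 101  98  93  86  84  93 101 103 103 101  97  84  80
   93 119 137 140]
 [101 100  99  97  94  95  91  81  74  75  88  99 102 103 102 100  91  82
  106 156 188 190]
 [100  94  92  86  79  83  84  80  82  85  94 101 103 103 103 102  98  90
  105 153 187 191]
 [100  91  87  80  73  75  79  85  93 108 127 123 110 105 109 110 106 102
  104 127 160 160]
 [100  90  85  84  81  83  89  94 106 141 170 159 125 115 139 145 135 138
  128 121 140 152]
 [100  9
[... 408 characters left out ...]
9 173 177 185 211 222 225 225
  221 199 165 159]
 [198 200 180 164 145 135 146 151 153 162 167 168 164 163 198 221 225 226
  227 223 208 211]
 [223 223 219 210 177 148 139 131 126 142 154 154 148 153 193 220 230 233
  234 237 236 238]
 [226 226 226 221 200 161 134 121 120 132 142 141 147 176 211 228 237 241
  241 242 242 242]
 [226 226 226 224 216 185 150 138 142 153 165 171 190 223 236 240 242 242
  242 242 242 242]
 [226 226 226 226 220 191 164 170 187 204 219 227 234 240 242 242 242 242
  242 242 242 242]
 [227 227 227 227 225 213 205 218 229 235 240 241 242 242 242 242 242 242
  242 242 242 242]
 [227 229 231 234 234 236 238 240 241 242 242 242 242 242 242 242 242 242
  242 242 242 242]]
```

View pics/g7.png

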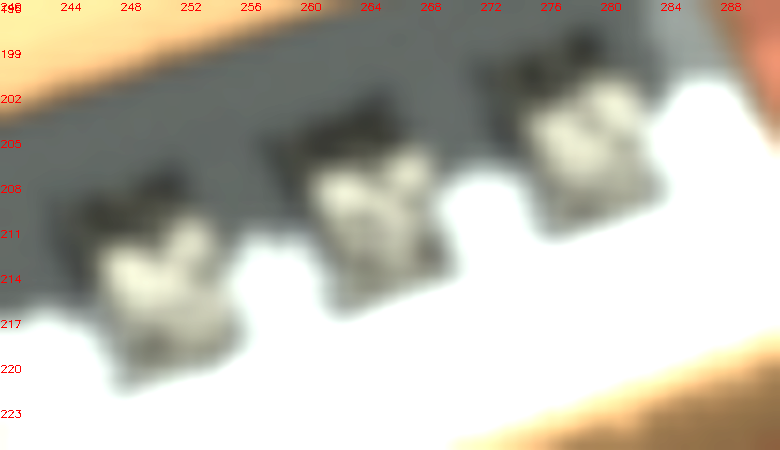

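Ridges and the wheels' lower edges sit ~1 px (≈6°) higher than predicted. So the true face centres are ≈+1–2° for both left and middle: squarely set. The right wheel shows three and needs ~67° up. I move in low in front of it and check q4.

```bash
python3 -c "
from go import *
to(win(-48,20,-25))"
```

```text
q [ 30.  -1. 131. -43.  30.  76.] pos [428.7 127.1 166.3] d world [ 48.3  30.2 -90.7] units dx dy dz [ 1.81 -0.8   4.98]
rel to mid window: n 117.6 u -6.2 y -88.0 F n,u: 1.8 0.1 F [-1.3 -1.4  1.6] M z [ 0.546 -0.082 -0.833] t 33.5
```

>>> {"fn": "drive_tool", "kwargs": {
  "moves": [
    {"claw": 1,"dx": 0.4,"dy": -0.2,"dz": 1,"yaw": 0},
    {"claw": 1,"dx": 0.4,"dy": -0.2,"dz": 1,"yaw": 0},
    {"claw": 1,"dx": 0.4,"dy": -0.2,"dz": 1,"yaw": 0},
    {"claw": 1,"dx": 0.4,"dy": -0.2,"dz": 1,"yaw": 0},
    {"claw": 1,"dx": 0.1,"dy": 0,"dz": 0.8,"yaw": 0}
  ]
}}

```text
time_s: 34.12
ee_pos: [476.4, 158.0, 77.7]
ee_rot: [146.3, -2.1, 78.9]
force: [-0.1, -0.2, 0.3]
gripper_width: 0.8
```

```bash
python3 -c "
from go import *
to(win(-48,6,-9))"
```

```text
q [ 30.  13. 133. -74.  21. 109.] pos [476.4 158.   77.7] d world [21.3 -5.3 -4.3] units dx dy dz [-0.06  0.79  0.79]
rel to mid window: n 22.1 u -24.4 y -47.5 F n,u: 0.3 0.2 F [-0.1 -0.2  0.3] M z [ 0.55  -0.077 -0.831] t 34.12
```

>>> {"fn": "drive_tool", "kwargs": {
  "moves": [
    {"claw": 1,"dx": 0,"dy": -1,"dz": 0.2,"yaw": 0},
    {"claw": 1,"dx": 0,"dy": -1,"dz": 0.2,"yaw": 0},
    {"claw": 1,"dx": 0,"dy": 0.8,"dz": 0.2,"yaw": 0}
  ]
}}

```text
time_s: 34.5
ee_pos: [462.4, 165.9, 62.2]
ee_rot: [147.6, -1.6, 78.6]
force: [-0.3, -0.2, -0.4]
gripper_width: 0.4
```

```bash
python3 -c "
from go import *
to(win(-48,6,-9))"
```

```text
q [ 32.  14. 134. -74.  22. 113.] pos [462.4 165.9  62.2] d world [ 35.2 -13.2  11.1] units dx dy dz [-0.28  1.87  0.52]
rel to mid window: n 18.3 u -45.9 y -42.8 F n,u: -0.1 -0.4 F [-0.3 -0.2 -0.4] M z [ 0.53  -0.083 -0.844] t 34.5
```

>>> {"fn": "drive_tool", "kwargs": {
  "moves": [
    {"claw": 1,"dx": -0.1,"dy": 0.8,"dz": 0.1,"yaw": 0},
    {"claw": 1,"dx": -0.1,"dy": 0.7,"dz": 0.2,"yaw": 0},
    {"claw": 1,"dx": -0.05,"dy": 0.25,"dz": 0.25,"yaw": 0}
  ]
}}

```text
time_s: 34.88
ee_pos: [497.4, 155.0, 70.7]
ee_rot: [147.7, -1.6, 78.7]
force: [0.0, 0.1, -0.1]
gripper_width: 0.4
```

```bash
python3 -c "
from go import *
to(win(-48,0,-9))"
```

```text
q [ 28.  15. 131. -69.  20. 103.] pos [497.4 155.   70.7] d world [ 3.6 -3.  -2.3] units dx dy dz [-0.11  0.12  0.21]
rel to mid window: n 4.3 u -11.1 y -45.9 F n,u: -0.1 -0.0 F [ 0.   0.1 -0.1] M z [ 0.529 -0.081 -0.845] t 34.88
```

>>> {"fn": "drive_tool", "kwargs": {
  "moves": [
    {"claw": 1,"dx": -0.1,"dy": 0.1,"dz": 0.14,"yaw": 0},
    {"claw": 1,"dx": 0,"dy": 0.05,"dz": 0.09,"yaw": 0}
  ]
}}

```text
time_s: 35.12
ee_pos: [501.4, 151.8, 67.3]
ee_rot: [147.8, -1.6, 78.7]
force: [-12.3, 1.2, 12.9]
gripper_width: 0.3
```

```bash
python3 -c "
from go import *
to(win(-48,0,-9))"
```

```text
q [ 27.  15. 131. -70.  19. 103.] pos [501.4 151.8  67.3] d world [-0.4  0.1  1.1] units dx dy dz [ 0.    0.01 -0.06]
rel to mid window: n -1.1 u -9.3 y -48.0 F n,u: 17.6 -2.7 F [-12.3   1.2  12.9] M z [ 0.528 -0.081 -0.845] t 35.12
```

>>> {"fn": "drive_tool", "kwargs": {
  "moves": [
    {"claw": 1,"dx": 0,"dy": 0.2,"dz": 0.03,"yaw": 0},
    {"claw": 1,"dx": 0,"dy": 0.2,"dz": 0.04,"yaw": 0},
    {"claw": 1,"dx": 0,"dy": 0.2,"dz": 0.04,"yaw": 0}
  ]
}}

```text
time_s: 35.5
ee_pos: [505.8, 150.8, 71.3]
ee_rot: [148.0, -1.8, 78.9]
force: [-12.4, 1.7, 15.3]
gripper_width: 0.2
```

```bash
python3 -c "
from go import *
to(win(-48,0,8))"
```

```text
q [ 26.  15. 130. -67.  19.  99.] pos [505.8 150.8  71.3] d world [ 8.9 -1.9  6.9] units dx dy dz [ 0.    0.57 -0.05]
rel to mid window: n -0.5 u -3.4 y -48.1 F n,u: 19.7 -1.4 F [-12.4   1.7  15.3] M z [ 0.525 -0.076 -0.848] t 35.5
```

>>> {"fn": "drive_tool", "kwargs": {
  "moves": [
    {"claw": 1,"dx": 0,"dy": 0.25,"dz": 0.03,"yaw": 0},
    {"claw": 1,"dx": 0,"dy": 0.25,"dz": 0.04,"yaw": 0}
  ]
}}

```text
time_s: 35.75
ee_pos: [512.8, 149.3, 76.1]
ee_rot: [148.0, -1.9, 79.0]
force: [-6.3, 0.1, 7.5]
gripper_width: 0.5
```

```bash
python3 -c "
from go import *
to(win(-48,0,8))"
```

```text
q [ 26.  15. 129. -64.  19.  95.] pos [512.8 149.3  76.1] d world [ 1.9 -0.4  2.1] units dx dy dz [ 0.    0.14 -0.04]
rel to mid window: n -0.6 u 5.2 y -48.0 F n,u: 9.7 -0.8 F [-6.3  0.1  7.5] M z [ 0.525 -0.074 -0.848] t 35.75
```

>>> {"fn": "drive_tool", "kwargs": {
  "moves": [
    {"claw": 1,"dx": 0,"dy": 0.1,"dz": 0.04,"yaw": 0},
    {"claw": 1,"dx": 0,"dy": 0,"dz": -0.5,"yaw": 0},
    {"claw": 1,"dx": 0,"dy": -0.4,"dz": -0.1,"yaw": 0},
    {"claw": 1,"dx": 0,"dy": -0.3,"dz": 0.1,"yaw": 0},
    {"claw": 1,"dx": 0,"dy": 0,"dz": 0.2,"yaw": 0}
  ]
}}

```text
time_s: 36.38
ee_pos: [497.6, 152.4, 74.1]
ee_rot: [148.1, -1.9, 79.1]
force: [0.1, 0.8, -0.1]
gripper_width: 0.6
```

```bash
python3 -c "
from go import *
to(win(-48,0,-7))"
```

```text
q [ 27.  14. 130. -66.  19.  99.] pos [497.6 152.4  74.1] d world [ 5.1 -0.8 -4.5] units dx dy dz [0.   0.1  0.33]
rel to mid window: n 6.6 u -8.6 y -48.3 F n,u: -0.1 -0.1 F [ 0.1  0.8 -0.1] M z [ 0.525 -0.073 -0.848] t 36.38
```

>>> {"fn": "drive_tool", "kwargs": {
  "moves": [
    {"claw": 1,"dx": 0,"dy": 0.1,"dz": 0.3,"yaw": 0},
    {"claw": 1,"dx": 0,"dy": 0,"dz": 0.09,"yaw": 0}
  ]
}}

```text
time_s: 36.62
ee_pos: [503.0, 151.7, 68.4]
ee_rot: [148.1, -1.9, 79.1]
force: [-23.8, 3.5, 26.4]
gripper_width: 0.4
```

```bash
python3 -c "
from go import *
to(win(-48,0,-7))"
```

```text
q [ 27.  15. 130. -68.  19. 101.] pos [503.  151.7  68.4] d world [-0.4 -0.1  1.1] units dx dy dz [-0.    0.01 -0.06]
rel to mid window: n -1.1 u -7.4 y -47.9 F n,u: 35.4 -4.5 F [-23.8   3.5  26.4] M z [ 0.525 -0.072 -0.848] t 36.62
```

>>> {"fn": "drive_tool", "kwargs": {
  "moves": [
    {"claw": 1,"dx": 0,"dy": 0.2,"dz": 0,"yaw": 0},
    {"claw": 1,"dx": 0,"dy": 0.2,"dz": 0.04,"yaw": 0},
    {"claw": 1,"dx": 0,"dy": 0.2,"dz": 0.04,"yaw": 0}
  ]
}}

```text
time_s: 37.0
ee_pos: [512.1, 149.7, 75.5]
ee_rot: [148.0, -2.1, 79.1]
force: [-9.7, 0.1, 12.6]
gripper_width: 0.5
```

```bash
python3 -c "
from go import *
to(win(-48,0,3))"
```

```text
q [ 26.  15. 129. -65.  19.  96.] pos [512.1 149.7  75.5] d world [-1.5  0.2 -0.2] units dx dy dz [-0.01 -0.07 -0.03]
rel to mid window: n -0.7 u 4.3 y -47.8 F n,u: 15.8 -0.6 F [-9.7  0.1 12.6] M z [ 0.527 -0.07  -0.847] t 37.0
```

>>> {"fn": "drive_tool", "kwargs": {
  "moves": [
    {"claw": 1,"dx": 0,"dy": 0,"dz": -0.9,"yaw": 0},
    {"claw": 1,"dx": 0,"dy": -0.2,"dz": -1,"yaw": 0},
    {"claw": 1,"dx": -1,"dy": 0,"dz": -1,"yaw": 0},
    {"claw": 1,"dx": -1,"dy": 0,"dz": -1,"yaw": 0},
    {"claw": 1,"dx": -1,"dy": 0,"dz": -1,"yaw": 0}
  ]
}}

```text
time_s: 37.62
ee_pos: [446.5, 97.6, 155.4]
ee_rot: [148.0, -2.0, 79.2]
force: [0.8, -0.6, -0.0]
gripper_width: 0.2
```

```bash
python3 pic.py 8; python3 un2.py 8:48 8:0 7:-48 8:-48; cp pics/un2.png pics/un2_8.png; python3 prof.py 8:48 8:0 8:-48
```

```text
q [ 22.  -0. 131. -38.  25.  64.] pos [446.5  97.6 155.4] d world [ 88.3 145.2 -77.8] units dx dy dz [7.82 0.32 5.1 ]
rel to mid window: n 95.0 u 7.0 y -112.9 F n,u: -0.5 0.7 F [ 0.8 -0.6 -0. ] M z [ 0.526 -0.071 -0.848] t 37.62
[[308.3 184.9]]
8:48
   th   40   34   28   22   16   10    4   -2   -8  -14  -20  -26  -32  -38  -44  -50  -56  -62  -68
   L   73   74   83  109  148  184  204  206  200  188  168  148  130  120  125  141  169  196  216
   C   81   84   90   97  120  149  174  188  191  186  175  169  167  160  147  144  155  184  210
   R   77   88  102  129  159  181  178  159  147  158  175  182  174  159  148  147  159  183  206
8:0
   th   40   34   28   22   16   10    4   -2   -8  -14  -20  -26  -32  -38  -44  -50  -56  -62  -68
   L   70   70   81  109  150  185  200  188  161  152  150  146  134  128  131  136  160  185  211
   C   70   74   82   92  112  136  155  172  179  180  174  164  156  150  144  147  164  190  213
   R   74   77   80  100  134  171  186  174  158  158  166  157  138  125  123  134  154  186  211
8:-48
   th   40   34   28   22   16   10    4   -2   -8  -14  -20  -26  -32  -38  -44  -50  -56  -62  -68
   L   78   73   82  106  151  187  208  211  202  185  171  168  165  154  145  143  162  187  212
   C   75   82   91  109  144  183  200  199  191  188  180  175  169  158  138  135  153  187  211
   R   80   89   96  115  136  163  169  153  159  178  189  193  185  172  157  153  165  190  213
```

View pics/un2_8.png

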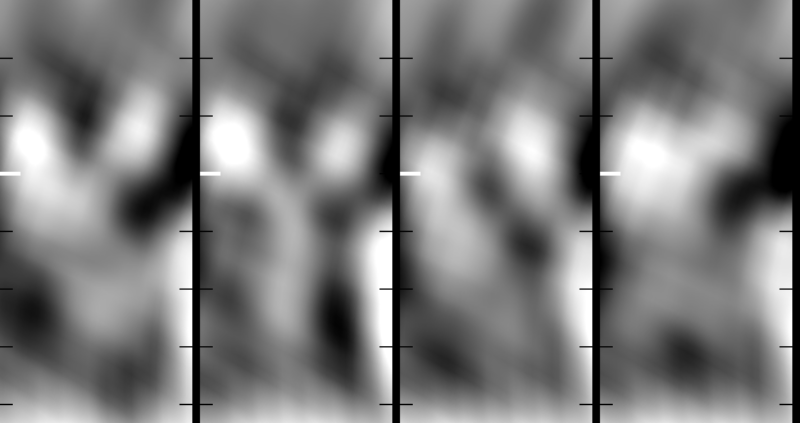

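View pics/scene8.png

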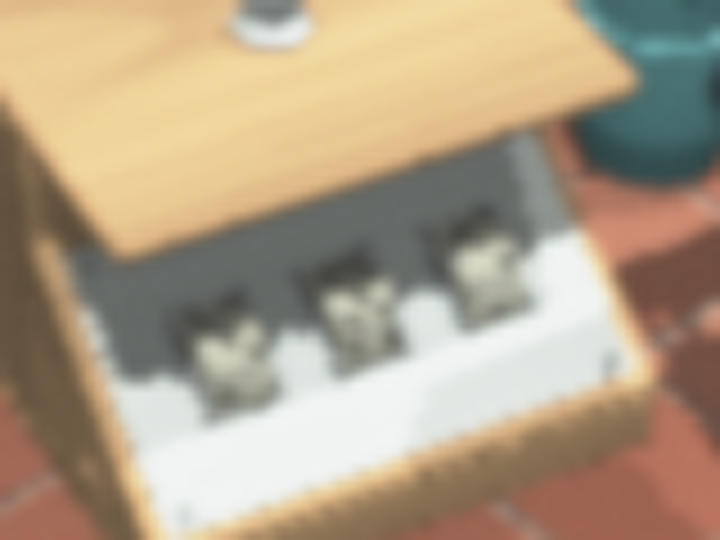

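Right now shows two: lower-right pip at -4°, one's pip at -47°, so its centre reads +12.5° (left +8.5°, middle +6.5°, with a view bias of about +6°). I'll roll it back down ~2.5 mm.

```bash
python3 -c "
from go import *
to(win(-48,10,3))"
```

```text
q [ 22.  -1. 131. -38.  26.  64.] pos [445.2  96.  156.7] d world [ 59.8  55.1 -73.2] units dx dy dz [3.14 0.05 4.48]
rel to mid window: n 96.6 u 7.1 y -114.8 F n,u: 2.5 -0.6 F [-2.3 -1.   1.7] M z [ 0.527 -0.072 -0.847] t 37.67
```

>>> {"fn": "drive_tool", "kwargs": {
  "moves": [
    {"claw": 1,"dx": 0.9,"dy": 0,"dz": 0.9,"yaw": 0},
    {"claw": 1,"dx": 0.9,"dy": 0,"dz": 1,"yaw": 0},
    {"claw": 1,"dx": 0.9,"dy": 0,"dz": 1,"yaw": 0},
    {"claw": 1,"dx": 0.4,"dy": 0,"dz": 1,"yaw": 0},
    {"claw": 1,"dx": 0,"dy": 0,"dz": 0.3,"yaw": 0}
  ]
}}

```text
time_s: 38.3
ee_pos: [506.3, 153.2, 86.5]
ee_rot: [147.7, -2.2, 78.9]
force: [1.0, -0.6, 0.2]
gripper_width: 0.6
```

```bash
python3 -c "
from go import *
to(win(-48,0,3))"
```

```text
q [ 27.  13. 129. -61.  20.  94.] pos [506.3 153.2  86.5] d world [  4.4  -3.3 -11.2] units dx dy dz [-0.14 -0.09  0.6 ]
rel to mid window: n 12.0 u 5.3 y -45.7 F n,u: -0.5 1.0 F [ 1.  -0.6  0.2] M z [ 0.531 -0.07  -0.845] t 38.3
```

>>> {"fn": "drive_tool", "kwargs": {
  "moves": [
    {"claw": 1,"dx": -0.1,"dy": -0.08,"dz": 0.5,"yaw": 0},
    {"claw": 1,"dx": 0,"dy": 0,"dz": 0.15,"yaw": 0}
  ]
}}

```text
time_s: 38.55
ee_pos: [512.2, 151.0, 74.6]
ee_rot: [147.6, -2.3, 78.9]
force: [-37.4, 0.1, 54.5]
gripper_width: 0.5
```

```bash
python3 -c "
from go import *
to(win(-48,0,0))"
```

```text
q [ 26.  15. 129. -67.  19.  99.] pos [512.2 151.   74.6] d world [-4.  -0.6 -1. ] units dx dy dz [-0.07 -0.19 -0.06]
rel to mid window: n -1.3 u 3.6 y -46.5 F n,u: 65.6 1.3 F [-37.4   0.1  54.5] M z [ 0.532 -0.071 -0.844] t 38.55
```

>>> {"fn": "drive_tool", "kwargs": {
  "moves": [
    {"claw": 1,"dx": 0,"dy": -0.12,"dz": -0.02,"yaw": 0},
    {"claw": 1,"dx": 0,"dy": -0.08,"dz": 0.05,"yaw": 0}
  ]
}}

```text
time_s: 38.8
ee_pos: [510.4, 151.5, 74.2]
ee_rot: [147.3, -2.3, 78.8]
force: [-9.3, -0.7, 15.6]
gripper_width: 0.3
```

```bash
python3 -c "
from go import *
to(win(-48,0,0))"
```

```text
q [ 26.  15. 130. -69.  19. 101.] pos [510.4 151.5  74.2] d world [-2.1 -1.1 -0.6] units dx dy dz [-0.08 -0.09 -0.03]
rel to mid window: n -0.5 u 1.9 y -46.5 F n,u: 17.9 1.7 F [-9.3 -0.7 15.6] M z [ 0.536 -0.072 -0.841] t 38.8
```

Moved 1.7 mm. One more nudge, then straight off the wheel and up, ready for the knob.

>>> {"fn": "drive_tool", "kwargs": {
  "moves": [
    {"claw": 1,"dx": 0,"dy": -0.08,"dz": 0.03,"yaw": 0},
    {"claw": 1,"dx": 0,"dy": 0,"dz": -0.9,"yaw": 0},
    {"claw": 1,"dx": 0,"dy": 0,"dz": -1,"yaw": 0},
    {"claw": 1,"dx": -0.9,"dy": 0,"dz": -1,"yaw": 0},
    {"claw": 1,"dx": -0.9,"dy": 0,"dz": -1,"yaw": 0}
  ]
}}

```text
time_s: 39.42
ee_pos: [461.7, 123.0, 138.1]
ee_rot: [147.3, -2.3, 78.9]
force: [0.1, -0.2, 0.9]
gripper_width: 0.5
```

>>> {"fn": "drive_tool", "kwargs": {
  "moves": [
    {"claw": 1,"dx": -0.9,"dy": 0,"dz": -1,"yaw": 0}
  ]
}}

```text
time_s: 39.55
ee_pos: [447.3, 106.6, 154.5]
ee_rot: [147.3, -2.3, 78.9]
force: [-0.7, -1.0, 0.3]
gripper_width: 0.6
```

```bash
python3 pic.py 9; python3 un2.py 9:48 9:0 8:-48 9:-48; cp pics/un2.png pics/un2_9.png; python3 prof.py 9:-48
python3 - <<'E'
import h
from h import *
T=pickle.load(open('top0.pkl','rb')); S=pickle.load(open('scene0.pkl','rb'))
# knob: top centre of flat top z=171: top view (428,146)/3.6+(140,145); scene (271,92)/6+(210,155)
for f,p in((T,(140+428/3.6,145+146/3.6)),(S,(210+271/6,155+90/6))):
    w=onz(f,p,171); d=w[:2]-h.BX; c,s=np.cos(YAW),np.sin(YAW); print('knob top',w.round(1),'box',round(d[0]*c+d[1]*s,1),round(-d[0]*s+d[1]*c,1))
E
```

```text
q [ 24.   0. 131. -41.  25.  70.] pos [447.3 106.6 154.5] d world [ 87.4 136.2 -76.9] units dx dy dz [7.37 0.27 5.09]
rel to mid window: n 94.9 u 5.6 y -104.0 F n,u: 0.5 -0.2 F [-0.7 -1.   0.3] M z [ 0.536 -0.072 -0.841] t 39.55
[[305.9 186.3]]
9:-48
   th   40   34   28   22   16   10    4   -2   -8  -14  -20  -26  -32  -38  -44  -50  -56  -62  -68
   L   81   76   81  101  147  184  206  208  201  191  174  162  162  155  147  142  159  184  211
   C   75   80   88  107  145  185  205  207  198  190  176  167  164  157  140  134  145  175  203
   R   73   84   94  115  138  170  185  174  166  166  172  180  178  169  157  153  163  187  211
knob top [585.7 182.5 171. ] box 1.2 0.3
knob top [583.9 181.9 171. ] box -0.5 -0.7
```

View pics/un2_9.png

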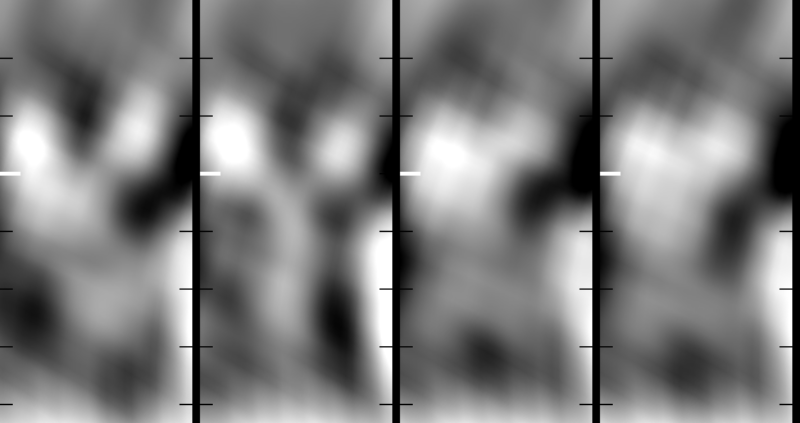

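All three faces now read centre +8.5°, +6.5° and +6.5° with the common ~+6° bias. Both cameras put the knob at box (0,0) within about 1 mm. Next I push it left with the closed finger's side.

```bash
python3 -c "
from go import *
to(b2w([-60,-55,235])[0]); to(b2w([4,-50,185])[0]); to(b2w([4,-50,156])[0])"
```

```text
q [ 24.  -0. 131. -41.  26.  69.] pos [446.1 105.  155.8] d world [67.8 36.9 79.2] units dx dy dz [ 2.62  4.58 -1.64]
rel to mid window: n 96.5 u 5.6 y -105.8 F n,u: 1.4 -0.2 F [-1.1 -0.8  1. ] M z [ 0.537 -0.073 -0.84 ] t 39.6
q [ 24.  -0. 131. -41.  26.  69.] pos [446.1 105.  155.8] d world [131.4  27.8  29.2] units dx dy dz [2.7  5.92 2.2 ]
rel to mid window: n 96.5 u 5.6 y -105.8 F n,u: 1.4 -0.2 F [-1.1 -0.8  1. ] M z [ 0.537 -0.073 -0.84 ] t 39.6
q [ 24.  -0. 131. -41.  26.  69.] pos [446.1 105.  155.8] d world [131.4  27.8   0.2] units dx dy dz [2.64 5.14 3.42]
rel to mid window: n 96.5 u 5.6 y -105.8 F n,u: 1.4 -0.2 F [-1.1 -0.8  1. ] M z [ 0.537 -0.073 -0.84 ] t 39.6
```

>>> {"fn": "drive_tool", "kwargs": {
  "moves": [
    {"claw": 1,"dx": 0.5,"dy": 0.8,"dz": -0.8,"yaw": 0},
    {"claw": 1,"dx": 0.5,"dy": 1,"dz": -0.6,"yaw": 0},
    {"claw": 1,"dx": 0.5,"dy": 1,"dz": 0,"yaw": 0},
    {"claw": 1,"dx": 0.5,"dy": 1,"dz": 0.2,"yaw": 0},
    {"claw": 1,"dx": 0.5,"dy": 0.8,"dz": 0.6,"yaw": 0}
  ]
}}

```text
time_s: 40.22
ee_pos: [528.3, 138.8, 218.7]
ee_rot: [147.1, -2.3, 78.6]
force: [-0.1, 0.6, -0.2]
gripper_width: 0.0
```

```bash
python3 -c "
from go import *
to(b2w([4,-48,175])[0]); to(b2w([4,-48,156])[0])"
```

```text
q [ 24.   3. 117. -30.  35.  57.] pos [528.3 138.8 218.7] d world [ 49.6  -4.  -43.7] units dx dy dz [0.21 0.89 3.18]
rel to mid window: n 106.1 u 101.4 y -54.9 F n,u: -0.0 -0.3 F [-0.1  0.6 -0.2] M z [ 0.538 -0.074 -0.839] t 40.23
q [ 24.   3. 117. -30.  35.  57.] pos [528.3 138.8 218.7] d world [ 49.6  -4.  -62.7] units dx dy dz [0.17 0.37 3.98]
rel to mid window: n 106.1 u 101.4 y -54.9 F n,u: -0.0 -0.3 F [-0.1  0.6 -0.2] M z [ 0.538 -0.074 -0.839] t 40.23
```

>>> {"fn": "drive_tool", "kwargs": {
  "moves": [
    {"claw": 1,"dx": 0.05,"dy": 0.3,"dz": 0.9,"yaw": 0},
    {"claw": 1,"dx": 0.05,"dy": 0.1,"dz": 1,"yaw": 0},
    {"claw": 1,"dx": 0,"dy": 0,"dz": 1,"yaw": 0},
    {"claw": 1,"dx": 0,"dy": 0,"dz": 0.6,"yaw": 0},
    {"claw": 1,"dx": 0,"dy": 0,"dz": 0.1,"yaw": 0}
  ]
}}

```text
time_s: 40.85
ee_pos: [576.5, 133.0, 155.1]
ee_rot: [147.4, -2.1, 78.5]
force: [-0.4, 0.2, 0.2]
gripper_width: 0.7
```

```bash
python3 -c "
from go import *
to(b2w([4,-30,156])[0]); to(b2w([4,62,156])[0])"
```

```text
q [ 20.  12. 117. -36.  26.  61.] pos [576.5 133.  155.1] d world [ 5.4 19.4  0.9] units dx dy dz [1.   0.06 0.03]
rel to mid window: n 26.3 u 104.4 y -50.1 F n,u: 0.5 -0.2 F [-0.4  0.2  0.2] M z [ 0.533 -0.077 -0.842] t 40.85
q [ 20.  12. 117. -36.  26.  61.] pos [576.5 133.  155.1] d world [ 25.4 109.1   0.9] units dx dy dz [5.6  0.04 0.22]
rel to mid window: n 26.3 u 104.4 y -50.1 F n,u: 0.5 -0.2 F [-0.4  0.2  0.2] M z [ 0.533 -0.077 -0.842] t 40.85
```

>>> {"fn": "drive_tool", "kwargs": {
  "moves": [
    {"claw": 1,"dx": 0.6,"dy": 0,"dz": 0.02,"yaw": 0},
    {"claw": 1,"dx": 0.4,"dy": 0,"dz": 0.02,"yaw": 0},
    {"claw": 1,"dx": 0.4,"dy": 0,"dz": 0.02,"yaw": 0},
    {"claw": 1,"dx": 0.4,"dy": 0,"dz": 0.02,"yaw": 0}
  ]
}}

```text
time_s: 41.35
ee_pos: [584.5, 169.6, 156.0]
ee_rot: [147.4, -2.1, 78.4]
force: [1.7, -2.8, -1.8]
gripper_width: 0.5
```

```bash
python3 -c "
from go import *
to(b2w([4,62,156])[0])"
```

```text
q [ 24.  13. 115. -37.  29.  66.] pos [584.5 169.6 156. ] d world [17.4 72.6  0. ] units dx dy dz [3.73 0.03 0.18]
rel to mid window: n 27.1 u 104.8 y -12.6 F n,u: -2.8 0.8 F [ 1.7 -2.8 -1.8] M z [ 0.534 -0.079 -0.842] t 41.35
```

The lid is moving freely at ~3 N, so the bolts are clear. I continue.

>>> {"fn": "drive_tool", "kwargs": {
  "moves": [
    {"claw": 1,"dx": 0.5,"dy": 0,"dz": 0.02,"yaw": 0},
    {"claw": 1,"dx": 0.5,"dy": 0,"dz": 0.02,"yaw": 0},
    {"claw": 1,"dx": 0.5,"dy": 0,"dz": 0.02,"yaw": 0},
    {"claw": 1,"dx": 0.5,"dy": 0,"dz": 0.02,"yaw": 0},
    {"claw": 1,"dx": 0.5,"dy": 0,"dz": 0.02,"yaw": 0}
  ]
}}

```text
time_s: 41.98
ee_pos: [596.3, 221.2, 156.1]
ee_rot: [147.4, -2.0, 78.3]
force: [0.9, -2.6, -0.6]
gripper_width: 0.6
```

```bash
python3 -c "
from go import *
to(b2w([4,59,156])[0])"
```

```text
q [ 29.  16. 110. -38.  32.  71.] pos [596.3 221.2 156.1] d world [ 5.  18.  -0.1] units dx dy dz [0.93 0.03 0.06]
rel to mid window: n 27.1 u 105.0 y 40.3 F n,u: -1.3 0.9 F [ 0.9 -2.6 -0.6] M z [ 0.533 -0.08  -0.842] t 41.98
```

>>> {"fn": "drive_tool", "kwargs": {
  "moves": [
    {"claw": 1,"dx": 0.4,"dy": 0,"dz": 0.02,"yaw": 0},
    {"claw": 1,"dx": 0.3,"dy": 0,"dz": 0.02,"yaw": 0},
    {"claw": 1,"dx": 0.2,"dy": 0,"dz": 0.02,"yaw": 0},
    {"claw": 1,"dx": 0.2,"dy": 0,"dz": 0,"yaw": 0}
  ]
}}

```text
time_s: 42.48
ee_pos: [600.7, 240.8, 156.0]
ee_rot: [147.5, -1.5, 78.1]
force: [-2.1, -17.3, 6.7]
gripper_width: 0.4
```

```bash
python3 -c "
from go import *
to(b2w([4,59,156])[0])"
```

```text
q [ 31.  18. 108. -39.  34.  72.] pos [600.7 240.8 156. ] d world [ 0.5 -1.6  0. ] units dx dy dz [-0.07  0.04  0.02]
rel to mid window: n 27.0 u 105.1 y 60.4 F n,u: 4.4 5.3 F [ -2.1 -17.3   6.7] M z [ 0.531 -0.089 -0.843] t 42.48
```

The force rose to 17 N, so the lid is at its stop. I retreat to the right, then up and back, and look.

>>> {"fn": "drive_tool", "kwargs": {
  "moves": [
    {"claw": 1,"dx": -0.6,"dy": 0,"dz": 0,"yaw": 0},
    {"claw": 1,"dx": -0.8,"dy": 0,"dz": -0.6,"yaw": 0},
    {"claw": 1,"dx": -0.8,"dy": 0.2,"dz": -1,"yaw": 0},
    {"claw": 1,"dx": -1,"dy": 0.2,"dz": -1,"yaw": 0},
    {"claw": 1,"dx": -1,"dy": 0.2,"dz": -1,"yaw": 0}
  ]
}}

```text
time_s: 43.1
ee_pos: [552.8, 161.4, 223.2]
ee_rot: [147.4, -1.8, 78.4]
force: [-0.0, 0.7, 1.1]
gripper_width: 0.5
```

>>> {"fn": "drive_tool", "kwargs": {
  "moves": [
    {"claw": 1,"dx": -1,"dy": 0,"dz": -1,"yaw": 0},
    {"claw": 1,"dx": -1,"dy": 0,"dz": -1,"yaw": 0},
    {"claw": 1,"dx": -1,"dy": 0,"dz": -1,"yaw": 0},
    {"claw": 1,"dx": -1,"dy": 0,"dz": -1,"yaw": 0},
    {"claw": 1,"dx": -1,"dy": 0,"dz": -1,"yaw": 0}
  ]
}}

```text
time_s: 43.72
ee_pos: [474.0, 68.4, 310.8]
ee_rot: [147.0, -2.2, 78.5]
force: [0.5, -0.6, -0.3]
gripper_width: 0.1
```

```bash
python3 pic.py 10; python3 un2.py 10:48 10:0 10:-48; cp pics/un2.png pics/un2_10.png; python3 prof.py 10:48 10:0 10:-48
python3 -c "
from workcell import grab_frame
import cv2,pickle
from h import *
f=grab_frame('top'); pickle.dump(f,open('top10.pkl','wb')); cv2.imwrite('pics/top10.png',cv2.resize(f['color'][130:260,120:380],None,fx=3,fy=3,interpolation=cv2.INTER_CUBIC))
print('knob expected px, lid 85:',proj(f,b2w([0,85,171])),'shut',proj(f,b2w([0,0,171])))
t0=pickle.load(open('top0.pkl','rb'))['color'].astype(int); d=abs(f['color'].astype(int)-t0).max(2)
for n,(x,y) in dict(jug=(155,172),cup=(185,203),mug=(331,195)).items(): print(n,'changed px',int((d[y-15:y+15,x-18:x+18]>50).sum()))
"
```

```text
q [ 16.  -9. 114. -18.  45.  37.] pos [474.   68.4 310.8] d world [  60.8  174.4 -233.2] units dx dy dz [ 8.69 -5.5  10.74]
rel to mid window: n 203.2 u 123.4 y -135.4 F n,u: -0.6 0.3 F [ 0.5 -0.6 -0.3] M z [ 0.541 -0.076 -0.838] t 43.73
[[313.2 131.3]]
10:48
   th   40   34   28   22   16   10    4   -2   -8  -14  -20  -26  -32  -38  -44  -50  -56  -62  -68
   L   71   72   81  107  145  179  200  202  197  186  166  145  128  118  123  139  166  193  213
   C   79   82   88   94  118  147  171  185  188  183  171  166  164  155  143  141  152  181  207
   R   75   85  101  128  157  178  175  156  145  155  172  179  171  156  146  145  156  181  204
10:0
   th   40   34   28   22   16   10    4   -2   -8  -14  -20  -26  -32  -38  -44  -50  -56  -62  -68
   L   83   77   83  108  147  181  196  183  157  149  148  144  133  127  128  132  148  164  188
   C   76   75   80   90  110  134  153  170  176  176  171  161  153  147  141  143  153  176  197
   R   86   82   80   98  130  167  183  171  155  155  162  154  136  124  121  130  147  173  194
10:-48
   th   40   34   28   22   16   10    4   -2   -8  -14  -20  -26  -32  -38  -44  -50  -56  -62  -68
   L  173  158  150  156  179  199  206  205  199  188  170  158  159  152  144  137  148  166  190
   C  167  172  186  202  212  214  212  205  195  187  173  164  161  155  138  130  136  161  184
   R  161  182  202  212  213  212  204  184  166  166  175  185  182  169  156  149  156  173  191
knob expected px, lid 85: [[223.18407962 179.14675555]] shut [[258.90170406 186.08145962]]
jug changed px 0
cup changed px 359
mug changed px 211
```

View pics/top10.png

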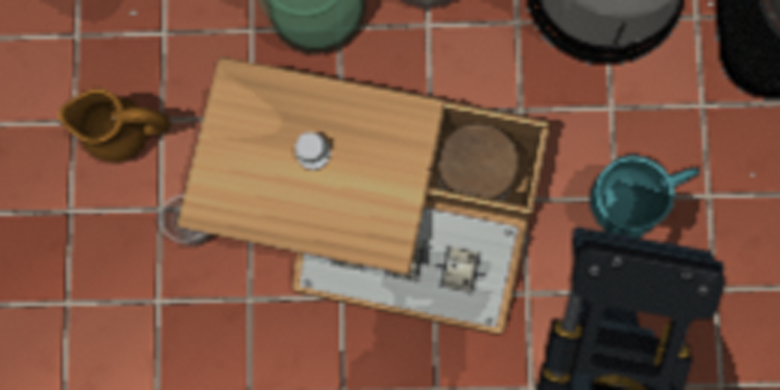

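View pics/un2_10.png

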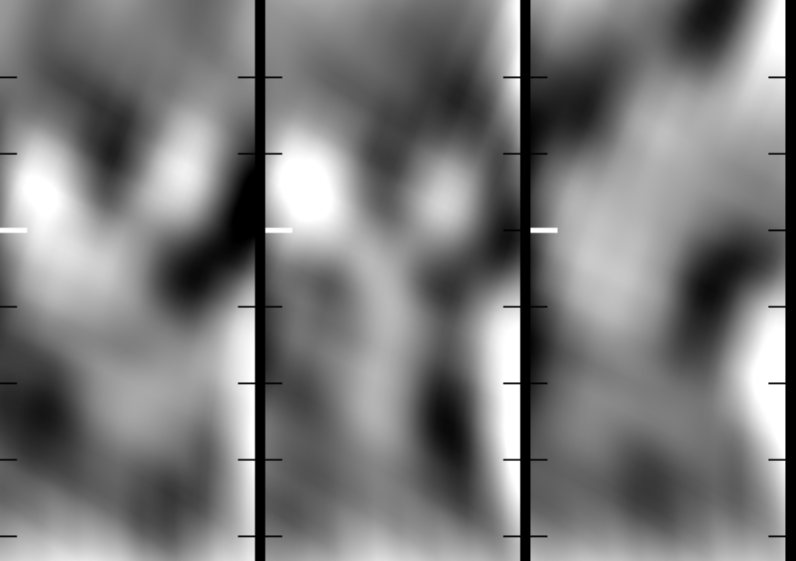

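View pics/scene10.png

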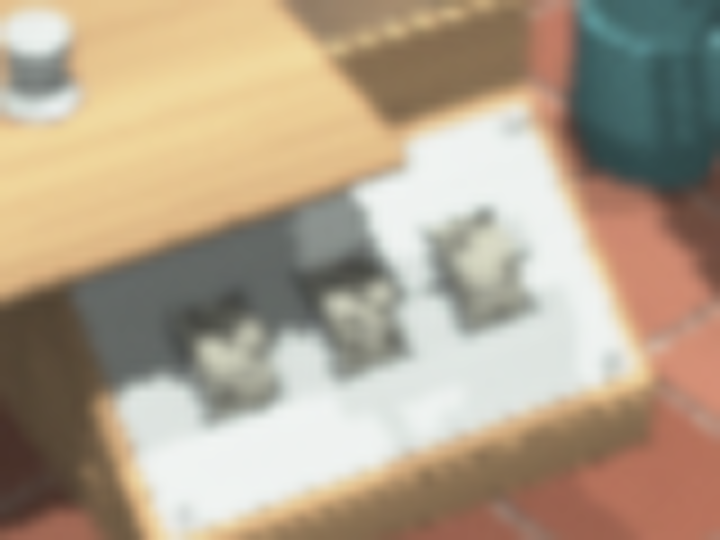

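The lid is open: knob at (224,179) against an expected (223.2,179.1) for 85 mm. The cup change is the lid covering it, the mug's is arm shadow. The right wheel is now lit and also visible from the top, so I check its face against the ridges there.

```bash
python3 -c "
from h import *
f=pickle.load(open('top10.pkl','rb')); A=np.array([-54.8,-48,55.6])
P=[A+22*N,A+22*(N*np.cos(.26)+U*np.sin(.26)),A+22*(N*np.cos(.26)-U*np.sin(.26)),A+11*N+[0,14,0],A+11*N-[0,14,0]]
print(((proj(f,b2w(P))-[262,206])*22+11).round(0))
im=cv2.resize(f['color'][206:232,262:288],None,fx=22,fy=22,interpolation=cv2.INTER_CUBIC).astype(float); im=im+1.2*(im-cv2.GaussianBlur(im,(0,0),30)); cv2.imwrite('pics/t10z.png',np.clip(im,0,255).astype(np.uint8))
s=pickle.load(open('scene10.pkl','rb'));im=cv2.resize(s['color'][194:216,266:294],None,fx=22,fy=22,interpolation=cv2.INTER_CUBIC).astype(float); im=im+1.2*(im-cv2.GaussianBlur(im,(0,0),30)); cv2.imwrite('pics/s10z.png',np.clip(im,0,255).astype(np.uint8))
print(((proj(s,b2w(P))-[266,194])*22+11).round(0))
"
```

```text
[[258. 374.]
 [267. 329.]
 [251. 413.]
 [149. 304.]
 [387. 352.]]
[[300. 216.]
 [282. 180.]
 [314. 255.]
 [186. 269.]
 [361. 208.]]
```

View pics/t10z.png

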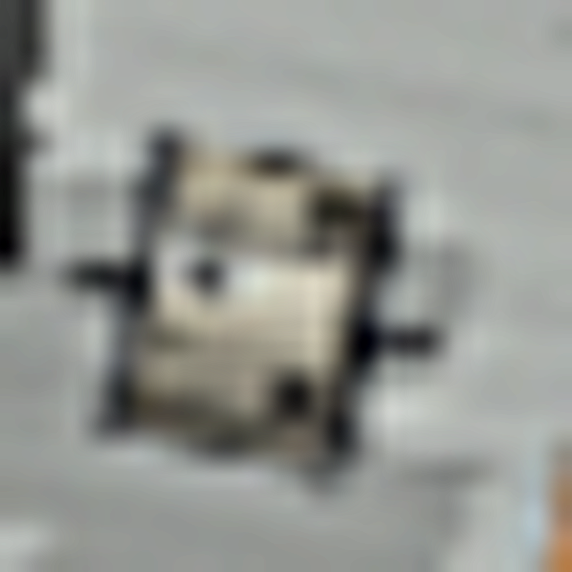

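View pics/s10z.png

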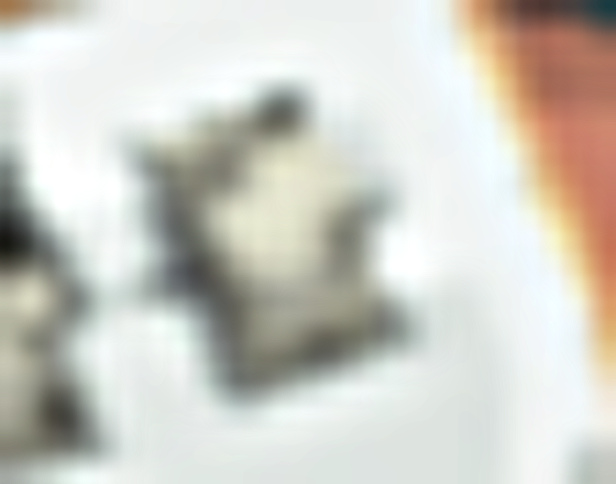

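```bash
python3 -c "
from workcell import job,telemetry
s=telemetry.state(); print(s['time_s'],s['force'].round(1)); print(job.job_done())"
```

```text
43.825 [ 0.9 -0.5 -0.4]
the job is handed in; nothing more can be done
None
```

The lockbox is open and the job is handed in at 43.8 s. The wheels were set left to three, middle to five and right to two, in that order. I then pushed the lid left by its knob to the stop and let go.

**How it was done:** the moves have no tilt command, so I tilted the tool about 35° by driving it against its reach and joint limits. I rolled the wheels with the closed fingertip. The middle wheel overshot to four, because the arm hit a joint limit and the tip slipped. I rolled it back to five before touching the right wheel.

**Last checks:**
- **Wheels:** the pictures show three, five and two pips. The face centres are about 6–9° (2.5–3.5 mm) up the slope from their windows, against 5.5 mm allowed.
- **Disagreement on the wheels:** while working I took about 6° of that offset as camera bias. The final look at the right wheel's ridges in both views did not bear that out, so treat the offset as real. The lid slid freely at about 3 N, so every wheel is within about 12° of its code.
- **Lid:** the force rose to 17 N at the stop. The knob is within 1 px of where it should be at 85 mm.
- **Jug, mug and cup:** the jug is unchanged in the top view. The mug looked in place but partly in the arm's shadow. The cup is half hidden under the open lid, so I could not fully check it, but nothing went near it.
- **Robot:** clear of everything, with no contact force.

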